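# Clip the probe rods into the carrier and throw its toggle clamp with the extension bar

## Task

Press every probe rod lying on the blue mat fully down into a free pair of spring clips on the carrier's two rails (either way round, roughly centred between the rails) so that it snaps home. Only when all the rods are home, pick up the extension bar, fit its yellow forked end over the red toggle lever, swing the lever past its dead point until it is locked at the other end of its travel (move the lever with the bar, not with the gripper), and then lay the bar back in its grey tray. Leave the other things on the bench where they are.

Things in the scene. Friction and masses are not known exactly. Their poses are not given: they have to be found in the camera images.
- rod1_c (a point): Centre of a probe rod (may be absent): white ceramic, 20 mm diameter, 170 mm long along its x, with a square end block (40 x 40 mm, 20 mm long; one steel, one orange) at each end, bare to grip over the 110 mm between the brass collars; 0.12 kg, balanced at its centre. It lies on its blocks, centre 20 mm above the 4 mm thick blue mat. Either end, and any block side, may go either way.
- rod2_c (a point): Centre of a probe rod (may be absent): white ceramic, 20 mm diameter, 170 mm long along its x, with a square end block (40 x 40 mm, 20 mm long; one steel, one orange) at each end, bare to grip over the 110 mm between the brass collars; 0.12 kg, balanced at its centre. It lies on its blocks, centre 20 mm above the 4 mm thick blue mat. Either end, and any block side, may go either way.
- rod3_c (a point): Centre of a probe rod (may be absent): white ceramic, 20 mm diameter, 170 mm long along its x, with a square end block (40 x 40 mm, 20 mm long; one steel, one orange) at each end, bare to grip over the 110 mm between the brass collars; 0.12 kg, balanced at its centre. It lies on its blocks, centre 20 mm above the 4 mm thick blue mat. Either end, and any block side, may go either way.
- rod4_c (a point): Centre of a probe rod (may be absent): white ceramic, 20 mm diameter, 170 mm long along its x, with a square end block (40 x 40 mm, 20 mm long; one steel, one orange) at each end, bare to grip over the 110 mm between the brass collars; 0.12 kg, balanced at its centre. It lies on its blocks, centre 20 mm above the 4 mm thick blue mat. Either end, and any block side, may go either way.
- carrier: Fixed aluminium plate 12 mm thick with two dark rails along its y, 90 mm apart (centre lines at x = -45 and +45 mm, each 12 mm wide, tops 36 mm above the table), four spring-clip stations 70 mm apart along them, each a pair of clips, one on each rail, mouths upward, and the toggle clamp at its +y end. Origin on the table, half-way between the rails and half-way along the stations.
- station1 (a point): Where a rod's centre is when home in this clip pair, 46 mm above the table; x = the rod's axis then, y along the rails, z up. Sprung lips 8 mm thick, 12 mm apart, stand 7 mm above this point (flared tips to 15 mm). Press the rod straight down between the rails: lips touch with its centre 17 mm above home, it snaps through at 7 mm, taking 12 to 22 N, and the rails stop it at home.
- station2 (a point): Where a rod's centre is when home in this clip pair, 46 mm above the table; x = the rod's axis then, y along the rails, z up. Sprung lips 8 mm thick, 12 mm apart, stand 7 mm above this point (flared tips to 15 mm). Press the rod straight down between the rails: lips touch with its centre 17 mm above home, it snaps through at 7 mm, taking 12 to 22 N, and the rails stop it at home.
- station3 (a point): Where a rod's centre is when home in this clip pair, 46 mm above the table; x = the rod's axis then, y along the rails, z up. Sprung lips 8 mm thick, 12 mm apart, stand 7 mm above this point (flared tips to 15 mm). Press the rod straight down between the rails: lips touch with its centre 17 mm above home, it snaps through at 7 mm, taking 12 to 22 N, and the rails stop it at home.
- station4 (a point): Where a rod's centre is when home in this clip pair, 46 mm above the table; x = the rod's axis then, y along the rails, z up. Sprung lips 8 mm thick, 12 mm apart, stand 7 mm above this point (flared tips to 15 mm). Press the rod straight down between the rails: lips touch with its centre 17 mm above home, it snaps through at 7 mm, taking 12 to 22 N, and the rails stop it at home.
- lever (a joint): Red toggle lever at the carrier's +y end, turning level about an upright hinge: 0 = open (as found, held by its over-center spring), 0.5 = dead point, 1.0 = locked, rad, stops at 0 and 1.0. The spring holds it back with 0.4 to 0.7 N m up to the dead point, none there, and then drives it on to locked.
- lever_hinge (a point): Hinge axis of the lever at half the lever's height, 55 mm above the table; axes as the carrier's. From here the lever points along the carrier's -x, turned 0.5 rad towards its -y when open and 0.5 rad towards its +y when locked (it turns clockwise seen from above).
- lever_mid (a point): Point on the lever 62.5 mm out from the hinge, the middle of where the fork goes; turns with the lever; its -x axis points from the hinge to the free end. The red lever is 12 mm wide, 14 mm high and ends 85 mm from the hinge; the round hub has a radius of 14 mm.
- bar_c (a point): Centre of the extension bar: aluminium, 18 mm wide, 20 mm high, 210 mm long along its x, 0.25 kg, balanced here. Its yellow fork, 60 to 105 mm along +x, has two cheeks 18 mm apart (30 mm over all), open below and at the end, reaching 26 mm below this point; the fork's roof is 10 mm below this point. A black foot at the -x end (30 mm wide) reaches as low, so it lies level, centre 26 mm up.
- fork (a point): Point of the bar midway between the fork's cheeks, at the roof: 82.5 mm along the bar's x from bar_c and 10 mm lower; axes as the bar's. Fitted on the lever it lies over lever_mid, 7 mm higher, with the bar's x pointing to the hinge. The lever follows when the bar is swung in an arc round the hinge.
- tray_in (a point): Centre of the inner floor (4 mm above the table) of the grey tray, the bar's home: inside 262 mm along its x and 92 mm along its y, walls up to 14 mm above the table. The bar lies along the tray's x.
- solvent: bystander: white bottle, 64 mm diameter, 150 mm tall, origin at its foot
- blank_flange: bystander: steel disc, 74 mm diameter, 18 mm high, origin at its underside
- gauge: bystander: black gauge head with a steel neck, 60 mm diameter, 96 mm tall, origin at its foot
- oring_case: bystander: green case 70 x 110 x 25 mm, origin at its underside
- driver: bystander: screwdriver, 190 mm long, lying
- spanner: bystander: spanner, 180 mm long, lying
- centering_ring: bystander: steel ring, 70 mm diameter, 12 mm high, lying
Mind the look-alikes: they are no part of the job. Leave any purple look-alike of the part that bears bar_c alone.

How it is judged:
By the outcome, as a careful person would: the job done as asked, in the order asked, and still so for the second after the job is handed in, with the robot touching nothing.
Of rod1, rod2, rod3, rod4 only 3 to 4 are there at a start; the rules pass over those that are not, and their reading is None.
At some moment in a run one of rod1, rod2, rod3, rod4 may be knocked a few centimetres aside while the robot is not near it.
Once in a run the grip may slacken for a moment while it holds something.
It also fails if it takes over 208 s, if anything falls off the work surface, if the arm or the gripper's body presses on something with over 40 N, if the wrist force passes 120 N, or if a joint passes its speed limit or range.

## Robot

A 6-joint arm with a two-finger parallel gripper is mounted at the origin on the work surface. World frame = base frame: x ahead of the robot, y to its left, z up, the work surface at z = 0. Lengths are in mm, angles in degrees, forces in N, time in s.
With the tool pointing down it reaches from about 400 to 925 mm from the base axis. Payload 3.4 kg.
Tool frame: the origin (TCP) lies at the very end of the fingers, on their centre line; the grasp point (between the pads) lies 19 mm behind it; z points along the fingers, y is the line along which they close (so a half turn about z gives the same grasp; the last joint's range is limited). The gripper opens to 85 mm and grips with 20 to 120 N. Pads are 22 mm wide; open, the fingers measure 114 mm over their backs; the gripper's body (76 mm by 85 mm) begins 54 mm behind the grasp point. The pads swing forward as they close: fully open they stand 13 mm farther back than shut.
Start: joints at [-76.289, 17.578, 86.31, -0, 76.112, -4.211], TCP at [176.917, -547.112, 231.305] pointing down, gripper open.
Joint ranges: [-179.03, 179.03], [-60, 130.46], [8.19, 133.38], [-81.62, 261.62], [5.75, 156.47], [-153.77, 153.77]. Speed limits (degrees/s): [147.25, 147.25, 180, 180, 180, 180].

## Interface

Orientations are given as [roll, pitch, yaw] about the fixed x, y, z axes, in that order (R = Rz(yaw) Ry(pitch) Rx(roll)).
In Python, from bench import * gives the robot as it stands. The module is installed in compiled form; this text tells all that it offers.
- The arm moves only by the tool servo_tool, never from a script. Its argument "rows" is a list of rows, each a list of 7 numbers: the turn, a rotation vector about the tool's x, y, z in units of 6 degrees (1.0 is 6 degrees), then the shift along the tool's x, y, z in m, then the finger opening in m, from 0 to 0.0854. A call has exactly 5 rows; each row shifts and turns the commanded pose from where the row before left it, along the tool's axes as they then stand; what a row does not reach is not made up. A row lasts 1/12 s, in which the tool goes at most 41.7 mm and 7.16 degrees, less where a joint would pass 70% of its speed; a pose out of reach is approached as far as the arm can. A call with a gripper value outside its range is refused whole. The fingers move at their own pace and stop on an object; the grip force is fixed at half the most. Time passes only in rows, so rows that do not move let the fingers close, or fill a call up. It gives the time, the measured TCP pose, the force, the opening and the grip force at its end, in the units of the state.
- get_state(): the state, without advancing time (a new reading comes with each control period).
- capture(name): name is "scene" or "top" or "wrist"; returns a dict with "frame" (420x560x3 uint8, blue, green, red), "fx", "fy", "cx", "cy" (pixels), "dist" ([k1, k2, p1, p2, k3] as OpenCV has them; the pictures are not rectified), "R" (3x3) and "t" (3): a world point X has camera coordinates R X + t. Camera axes: x right, y down, z forward; pixel columns grow to the right and rows downward; lengths in mm; the calibration is good to about 2 mm. A picture is of the moment at which its call begins. There is no depth.
- close_job(): hands the job in; it is judged then, once.
The state is a dict: "clock": time; "joint_positions": joint angles; "dq": joint speeds; "joint_efforts": joint torques, N m; "position": TCP position; "orientation": TCP orientation; "force": force on the tool from outside, world axes, zero at the start; "wrist_torque": the same for the moment, N m; "width": opening from 0.0 (shut) to 1.0 (fully open); "grip_force": force on a finger pad.
Only numpy, scipy, OpenCV 4.12 (cv2) and the standard library are available. Lean on these libraries where they do the work, as an engineer would, in place of code of your own. Each camera call takes 0.05 s, during which the arm holds its last target. There are 200 camera calls.

## Working session

There is one attempt and no reset: what is moved stays moved. The work goes in short steps, Python scripts to look and compute and a tool call to move; the robot and the scene stay as the last step left them, time stands still between calls to the robot, and variables do not carry over. Pictures are saved under pics/ and viewed, at most 14 in all, crops included, and the job is handed in when it is done.

Besides the shell and the picture viewer there is one more tool, called after "Request:" by a JSON object that holds its "fn" and its "kwargs". servo_tool: Moves the arm, as the interface text tells. Its arguments: {"type":"object","properties":{"rows":{"type":"array"}},"required":["rows"]}

```bash
mkdir -p pics; python3 - <<'E'
from bench import *
import cv2,numpy as np,pickle
s=get_state();print(s)
for n in("scene","top"):
    c=capture(n);pickle.dump(c,open(n+".pkl","wb"));cv2.imwrite(f"pics/{n}0.png",cv2.resize(c["frame"],(800,600),interpolation=cv2.INTER_CUBIC))
    print(n,c["fx"],c["dist"],(-c["R"].T@c["t"]))
E
```

```text
{'clock': 0.0, 'joint_positions': array([-7.62878943e+01,  1.76223704e+01,  8.63851925e+01, -4.56225302e-05,
        7.61140882e+01, -4.21083022e+00]), 'dq': array([ 0.03508181, -0.0381198 ,  0.13458425,  0.00465965,  0.09990293,
       -0.05747633]), 'joint_efforts': array([-1.64444580e-03, -4.57567334e+01, -2.51919973e+01, -6.37598932e-04,
        1.32903815e-02,  7.54782945e-06]), 'position': array([ 176.75521061, -546.38855215,  230.37141061]), 'orientation': array([-1.79878674e+02, -8.88827958e-03,  1.79229375e+01]), 'force': array([-0.73566652,  0.22249958,  0.0749211 ]), 'wrist_torque': array([ 0.01457954,  0.00385158, -0.01126747]), 'grip_force': 0.0, 'width': 0.9988415850894776}
scene 458.28487627235705 [0.00328677 0.         0.         0.         0.        ] [1387.80182917  295.41748376 1145.48334242]
top 479.6751505753317 [-0.12614617  0.          0.          0.          0.        ] [ 352.45736758   54.43367348 1273.23698855]
```

View pics/top0.png

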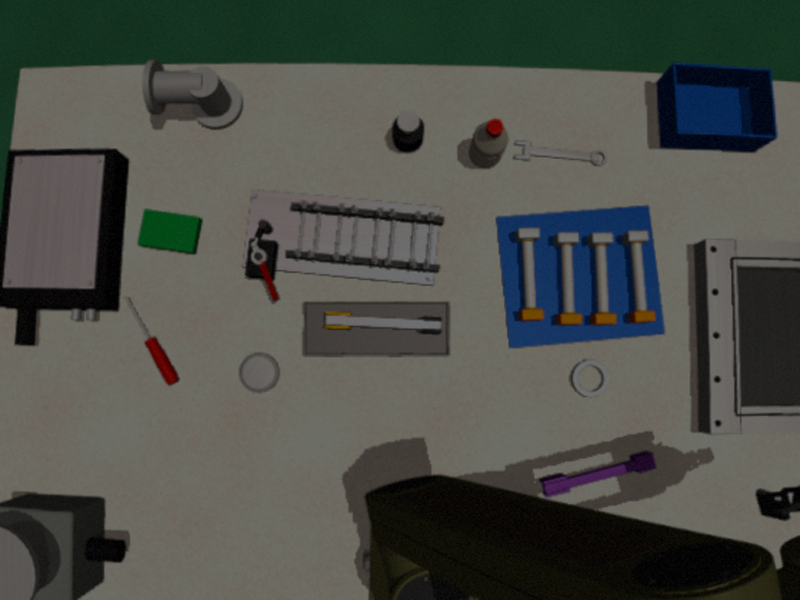

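View pics/scene0.png

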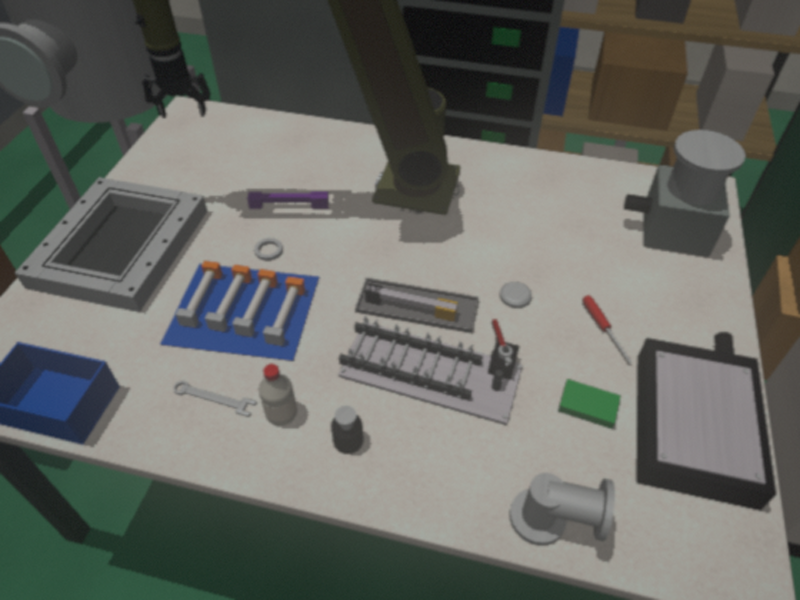

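Top view (800x600): four white rods on the blue mat at (530,273), (569,278), (602,278) and (640,276), orange ends down. The carrier is at (345,240) with the red lever at (265,275). The bar is in the grey tray at (383,322) with its yellow fork on the left.

Look-alikes: the purple bar at (600,475), the driver's red handle at (160,360), and the spanner at (560,153). I'll take the aluminium bar in the grey tray and the red lever on the carrier.

```bash
cat > h.py <<'E'
import cv2,numpy as np,pickle
def ray(c,px,z):
    K=np.array([[c["fx"],0,c["cx"]],[0,c["fy"],c["cy"]],[0,0,1]])
    p=cv2.undistortPoints(np.array(px,float).reshape(-1,1,2),K,np.array(c["dist"])).reshape(-1,2)
    d=np.c_[p,np.ones(len(p))]@c["R"]; o=-c["R"].T@c["t"]
    return (o+d*((z-o[2])/d[:,2])[:,None])[:,:2]
def proj(c,X):
    K=np.array([[c["fx"],0,c["cx"]],[0,c["fy"],c["cy"]],[0,0,1]])
    return cv2.projectPoints(np.array(X,float).reshape(-1,1,3),cv2.Rodrigues(c["R"])[0],c["t"],K,np.array(c["dist"]))[0].reshape(-1,2)
def blobs(c,lo,hi,amin=20):
    m=cv2.inRange(cv2.cvtColor(c["frame"],cv2.COLOR_BGR2HSV),np.array(lo),np.array(hi))
    k=cv2.connectedComponentsWithStats(m)
    return [(k[3][i],k[2][i],np.argwhere(k[1]==i)[:,::-1]) for i in range(1,k[0]) if k[2][i][4]>=amin]
E
python3 - <<'E'
from h import *
c=pickle.load(open("top.pkl","rb"))
hsv=cv2.cvtColor(c["frame"],cv2.COLOR_BGR2HSV)
for n,(x,y) in dict(orange=(530,314),steel=(529,236),rod=(529,275),mat=(580,225),red=(270,288),yellow=(336,320),bar=(390,323),tray=(390,345),table=(480,350),plate=(330,240)).items(): print(n,hsv[int(y*.7),int(x*.7)])
for n,lo,hi,z in(("orange",(8,150,60),(17,255,255),44),("yellow",(20,130,50),(32,255,255),36),("red",(0,150,40),(6,255,255),62),("red2",(172,150,40),(180,255,255),62)):
    for ce,st,p in blobs(c,lo,hi,8):
        print(n,ce.round(1),st,ray(c,[ce],z).round(0))
# rods: bright low-sat inside mat
def pt(a,z):return ray(c,np.array(a)*.7,z).round(0).tolist()
print("steel",pt([(529,236),(568,240),(601,240),(637,237)],44))
print("rails",pt([(294,207),(440,217),(289,254),(437,268)],36))
print("hub",pt([(260,257)],62),"levertip",pt([(276,299)],62))
print("bar",pt([(326,320),(441,325)],34),"tray",pt([(304,304),(448,303),(448,354),(304,355)],14))
print("bottle",pt([(493,128)],150),"gauge",pt([(408,120)],96))
w=None
from bench import *
w=capture("wrist");s=get_state()
R=w["R"];o=-R.T@w["t"]
from scipy.spatial.transform import Rotation as T
Rt=T.from_euler("xyz",s["orientation"],degrees=True).as_matrix()
print("cam in tool",Rt.T@(o-s["position"]),"view",Rt.T@R.T, w["fx"])
cv2.imwrite("pics/c1.png",cv2.resize(c["frame"][120:260,160:480],(800,350),interpolation=cv2.INTER_CUBIC)*2)
E
```

```text
orange [ 19 255 112]
steel [105   5 106]
rod [ 40  14 108]
mat [108 209  94]
red [  1 248  77]
yellow [  0   5 108]
bar [105   5 110]
tray [15 29 70]
table [ 30  21 108]
plate [  5  14 109]
orange [370.3 221.9] [365 217  15   7  20] [[ 450. -180.]]
orange [447.9 219.2] [444 217  14   8  28] [[ 460. -386.]]
orange [396. 224.] [392 219  15   8  28] [[ 445. -247.]]
orange [421.7 224.6] [417 219  14   8  22] [[ 445. -315.]]
orange [453.4 223.9] [450 223   7   2   8] [[ 448. -400.]]
yellow [236.5 218.9] [228 218  18   3  37] [[453. 166.]]
yellow [375.3 220.4] [373 219   6   3   9] [[ 455. -195.]]
yellow [235.5 228.6] [227 227  18   4  40] [[428. 168.]]
red [346.   88.7] [341  83  11  12 100] [[ 800. -115.]]
red [187.7 196.5] [181 184  14  26 117] [[506. 290.]]
red [113.  252.5] [102 236  23  33 287] [[359. 479.]]
steel [[599.0, -181.0], [593.0, -253.0], [594.0, -315.0], [601.0, -384.0]]
rails [[648.0, 253.0], [633.0, -18.0], [559.0, 259.0], [538.0, -13.0]]
hub [[549.0, 307.0]] levertip [[473.0, 275.0]]
bar [[439.0, 187.0], [434.0, -21.0]] tray [[470.0, 231.0], [476.0, -35.0], [382.0, -36.0], [376.0, 228.0]]
bottle [[765.0, -101.0]] gauge [[796.0, 45.0]]
cam in tool [  70.81740087    0.39602394 -142.27188755] view [[ 2.94708313e-04 -9.59637236e-01 -2.81240623e-01]
 [ 9.99998703e-01  7.28206774e-04 -1.43687068e-03]
 [ 1.58367594e-03 -2.81239834e-01  9.59636206e-01]] 365.28737652058584
```

View pics/c1.png

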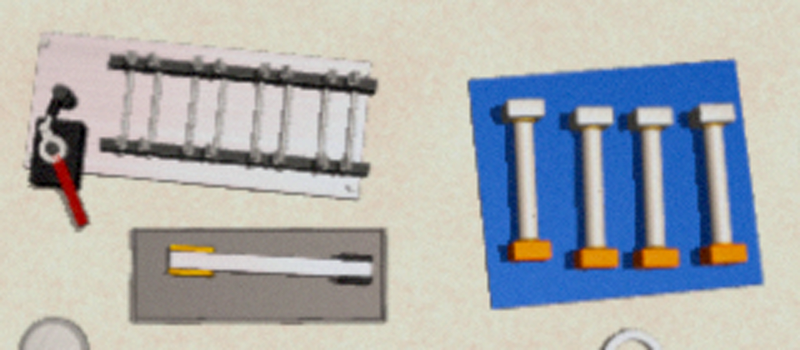

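Request:
{"fn": "servo_tool", "kwargs": {"rows": [[0,0,1,0,0,0,0.05],[0,0,1,0,0,0,0.05],[0,0,0.987,0,0,0,0.05],[0,0,0,0.031,-0.022,0,0.05],[0,0,0,0.031,-0.022,0,0.05]]}}

```text
clock: 0.57
position: [238.2, -503.7, 230.8]
orientation: [-180.0, 0.0, -0.3]
force: [1.2, 0.5, 0.6]
width: 0.586
grip_force: 0.0
```

Request:
{"fn": "servo_tool", "kwargs": {"rows": [[0,0,0,0.031,-0.022,0,0.05],[0,0,0,0.031,-0.022,0,0.05],[0,0,0,0.031,-0.022,0,0.05],[0,0,0,0.031,-0.022,0,0.05],[0,0,0,0.031,-0.022,0,0.05]]}}

```text
clock: 0.98
position: [395.0, -391.6, 231.1]
orientation: [-180.0, 0.0, -0.0]
force: [0.4, -1.0, 0.3]
width: 0.587
grip_force: 0.0
```

Request:
{"fn": "servo_tool", "kwargs": {"rows": [[0,0,0,0.031,-0.022,0,0.05],[0,0,0,0.031,-0.022,0,0.05],[0,0,0,0.031,-0.022,0,0.05],[0,0,0,0.031,-0.022,0,0.05],[0,0,0,0.031,-0.022,0,0.05]]}}

```text
clock: 1.4
position: [550.1, -281.6, 231.0]
orientation: [-180.0, 0.0, 0.0]
force: [0.8, 0.5, 0.3]
width: 0.584
grip_force: 0.0
```

Request:
{"fn": "servo_tool", "kwargs": {"rows": [[0,0,0,0,0,0,0.05],[0,0,0,0,0,0,0.05],[0,0,0,0,0,0,0.05],[0,0,0,0,0,0,0.05],[0,0,0,0,0,0,0.05]]}}

```text
clock: 1.82
position: [547.6, -284.1, 231.3]
orientation: [180.0, 0.0, -0.1]
force: [0.5, -0.5, 0.3]
width: 0.586
grip_force: 0.0
```

```bash
python3 - <<'E'
from bench import *
import cv2,pickle
s=get_state();print(s["clock"],s["position"],s["orientation"],s["joint_positions"],s["width"])
c=capture("wrist");pickle.dump(c,open("w1.pkl","wb"));cv2.imwrite("pics/w1.png",c["frame"])
E
```

```text
1.8167 [ 547.64608822 -284.06102647  231.25277428] [ 1.79999024e+02  4.07402480e-02 -1.05679131e-01] [-3.13245409e+01  2.09348893e+01  8.10859934e+01 -2.24397278e-02
  7.80134533e+01  5.87858048e+01] 0.5855923572323032
```

View pics/w1.png

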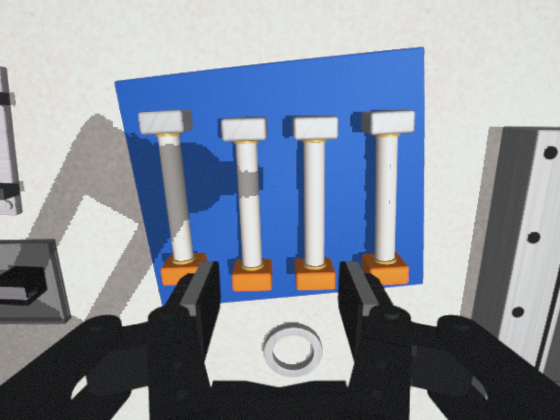

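The wrist view shows four rods clearly, with steel blocks at the top and orange at the bottom, axes near x = 175, 249, 314 and 386. I'll get sub-pixel axes from the non-blue runs.

```bash
cat >> h.py <<'E'
def rods(c,seeds,lo=24):
    hsv=cv2.cvtColor(c["frame"],cv2.COLOR_BGR2HSV)
    nb=~((hsv[...,0]>98)&(hsv[...,0]<120)&(hsv[...,1]>110))
    out=[]
    for (x0,y0,x1,y1) in seeds:
        P=[]
        for y in range(y0+12,y1-12):
            x=int(round(x0+(x1-x0)*(y-y0)/(y1-y0)))
            a=x
            while nb[y,a]:a-=1
            b=x
            while nb[y,b]:b+=1
            if 8<b-a<32:P.append(((a+b)/2,y,b-a-1))
        P=np.array(P);f=np.polyfit(P[:,1],P[:,0],1)
        e=ray(c,[(np.polyval(f,y),y) for y in(y0,y1)],lo)
        d=e[0]-e[1]
        out.append((e.mean(0),np.degrees(np.arctan2(d[1],d[0])),np.hypot(*d),np.median(P[:,2])))
    return out
E
python3 - <<'E'
from h import *
c=pickle.load(open("w1.pkl","rb"))
for r in rods(c,[(168,135,182,260),(246,141,252,265),(314,138,314,263),(387,134,384,258)]): print(r)
for ce,st,p in blobs(c,(8,150,60),(20,255,255),150): print(ce,st,ray(c,[ce],34))
E
```

```text
(array([ 527.42538148, -182.08016805]), np.float64(2.296094025129304), np.float64(128.11067949440468), np.float64(22.0))
(array([ 521.65359343, -254.50281289]), np.float64(1.3914146092482476), np.float64(127.72204767985401), np.float64(21.0))
(array([ 524.10533218, -319.10569366]), np.float64(1.527643957295568), np.float64(128.24307551176025), np.float64(21.0))
(array([ 528.73158295, -389.896847  ]), np.float64(3.4319252453861364), np.float64(126.84445647446839), np.float64(21.0))
[179.38950276 269.00138122] [161 254  45  31 724] [[ 457.87652795 -182.69883174]]
[386.0620985  269.82226981] [363 254  45  31 934] [[ 456.70569581 -393.67075975]]
[314.42619543 276.02806653] [295 259  40  31 962] [[ 450.01669988 -320.60584331]]
[251.80736842 277.12      ] [232 260  39  31 950] [[ 448.86077296 -256.47390098]]
```

Request:
{"fn": "servo_tool", "kwargs": {"rows": [[0,0,0,0.002,-0.036,0,0.05],[0,0,0,0.002,-0.036,0,0.05],[0,0,0,0.002,-0.036,0,0.05],[0,0,0,0.002,-0.036,0,0.05],[0,0,0,0.002,-0.036,0,0.05]]}}

```text
clock: 2.28
position: [558.2, -102.8, 231.6]
orientation: [180.0, -0.0, -0.2]
force: [0.8, -0.0, -0.4]
width: 0.589
grip_force: 0.0
```

Request:
{"fn": "servo_tool", "kwargs": {"rows": [[0,0,0,0.002,-0.036,0,0.05],[0,0,0,0.002,-0.036,0,0.05],[0,0,0,0.002,-0.036,0,0.05],[0,0,0,0.002,-0.036,0,0.05],[0,0,0,0.002,-0.036,0,0.05]]}}

```text
clock: 2.7
position: [568.5, 77.4, 231.7]
orientation: [180.0, -0.0, -0.1]
force: [0.1, -0.9, 0.6]
width: 0.582
grip_force: 0.0
```

Request:
{"fn": "servo_tool", "kwargs": {"rows": [[0,0,0,0.002,-0.036,0,0.05],[0,0,0,0.002,-0.036,0,0.05],[0,0,0,0,0,0,0.05],[0,0,0,0,0,0,0.05],[0,0,0,0,0,0,0.05]]}}

```text
clock: 3.12
position: [572.7, 147.9, 231.3]
orientation: [179.9, 0.0, -0.0]
force: [-0.4, -0.9, -0.4]
width: 0.586
grip_force: 0.0
```

Request:
{"fn": "servo_tool", "kwargs": {"rows": [[0,0,0,0,0,0,0.05],[0,0,0,0,0,0,0.05],[0,0,0,0,0,0,0.05],[0,0,0,0,0,0,0.05],[0,0,0,0,0,0,0.05]]}}

```text
clock: 3.53
position: [573.0, 148.1, 231.4]
orientation: [-180.0, -0.0, -0.1]
force: [-0.1, 0.2, -0.7]
width: 0.586
grip_force: 0.0
```

```bash
python3 - <<'E'
from bench import *
import cv2,pickle
s=get_state();print(s["clock"],s["position"],s["orientation"],s["joint_positions"],s["width"])
c=capture("wrist");pickle.dump(c,open("w2.pkl","wb"));cv2.imwrite("pics/w2.png",cv2.resize(c["frame"],(800,600),interpolation=cv2.INTER_CUBIC))
E
```

```text
3.5333 [573.02141557 148.09689777 231.37523999] [-1.79999284e+02 -4.47396269e-03 -7.24218803e-02] [ 1.04022569e+01  1.89119740e+01  8.42548237e+01 -1.12002184e-04
  7.68286727e+01  1.00474704e+02] 0.5855311351194998
```

View pics/w2.png

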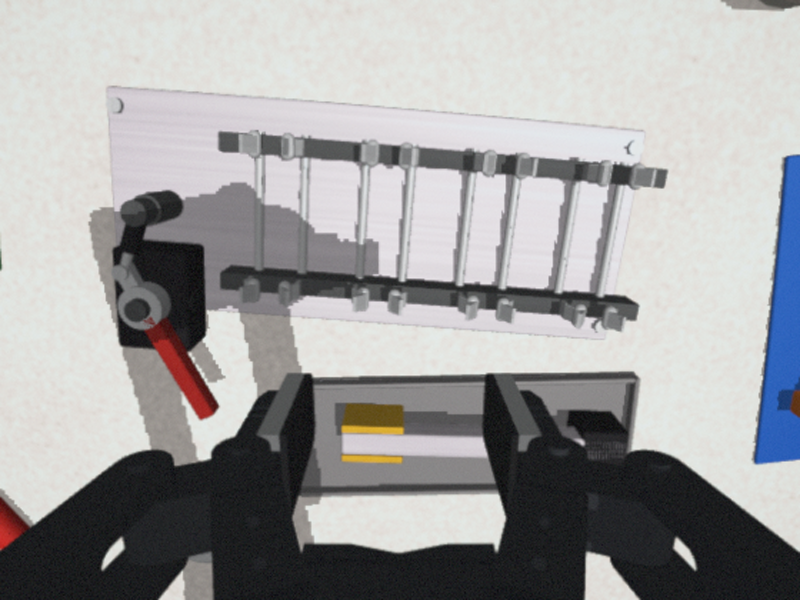

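The carrier view (800 px) shows clip pairs on the far rail at x≈270/389/507/624 and on the near rail at 269/379/488/597. The lever hub is at (142,305), the lever tip at (207,412), and the bar in the tray has its yellow fork at (372,430).

```bash
python3 - <<'E'
from h import *
c=pickle.load(open("w2.pkl","rb"))
P=lambda a,z:ray(c,np.array(a,float)*.7,z)
far=[(250,144),(290,147),(370,152),(408,155),(490,162),(525,165),(605,172),(642,176)]
near=[(251,290),(287,292),(361,298),(397,301),(471,307),(506,309),(580,315),(614,318)]
F=P(far,56).reshape(4,2,2);N=P(near,56).reshape(4,2,2)
f=F.mean(1);n=N.mean(1);S=(f+n)/2
print("gap",np.linalg.norm(F[:,0]-F[:,1],axis=1),np.linalg.norm(N[:,0]-N[:,1],axis=1))
print("stations",S.round(1).tolist(),"spacing",np.linalg.norm(np.diff(S,axis=0),axis=1),"rail dist",np.linalg.norm(f-n,axis=1))
d=f-n;print("x-axis deg",np.degrees(np.arctan2(d[:,1],d[:,0])))
e=S[0]-S[3];print("y-axis deg-90",np.degrees(np.arctan2(e[1],e[0]))-90,"centre",S.mean(0))
th=np.arctan2(e[1],e[0])-np.pi/2;R=np.array([[np.cos(th),-np.sin(th)],[np.sin(th),np.cos(th)]])
for q,z in(((142,305),66),((207,412),62),((207,412),55)):
    w=P([q],z)[0];print("lever px",q,w,"in carrier",R.T@(w-S.mean(0)))
p=max(blobs(c,(0,150,60),(6,255,255),100),key=lambda b:b[0][0] if b[0][1]>200 and b[0][0]<160 else 0)
print(p[0],p[1]);w=ray(c,p[2][::1],62);v=np.linalg.svd(w-w.mean(0),full_matrices=False)[2][0];print("lever dir deg",np.degrees(np.arctan2(v[1],v[0])),"len",np.ptp((w-w.mean(0))@v))
print("fork top end edge",P([(342,433),(342,457)],36),P([(404,433),(404,457)],36))
print("tray corners z14",P([(637,375),(303,378),(638,492)],14))
c=pickle.load(open("top.pkl","rb"))
E
```

```text
gap [23.53729492 22.37915876 20.90677254 22.76573283] [22.82641411 22.88079405 22.45821561 22.42975604]
stations [[602.4, 226.3], [597.2, 156.6], [591.5, 86.8], [585.8, 16.7]] spacing [69.86102345 70.08652919 70.366673  ] rail dist [88.64626389 89.49605834 89.55946283 89.61194168]
x-axis deg [-4.2634867  -4.39241841 -4.57605101 -4.32814568]
y-axis deg-90 -4.535015673408196 centre [594.24577074 121.5959635 ]
lever px (142, 305) [552.02171265 307.22632713] in carrier [-56.76934688 181.71060575]
lever px (207, 412) [476.10677298 275.87284492] in carrier [-129.96754425  144.45281713]
lever px (207, 412) [472.33776376 278.75706271] in carrier [-133.95280375  147.02999571]
[126.85261194 257.86380597] [ 102  223   50   70 1072]
lever dir deg -156.4070585904616 len 70.44411868530847
fork top end edge [[445.39532852 189.09728036]
 [425.24824233 189.77275102]] [[445.42820403 143.81197502]
 [425.29486736 143.76544132]]
tray corners z14 [[481.01786264 -32.46655812]
 [479.10848449 219.65352814]
 [376.87397206 -47.63059891]]
```

Request:
{"fn": "servo_tool", "kwargs": {"rows": [[0,0,0,-0.005,0.037,0,0.05],[0,0,0,-0.005,0.037,0,0.05],[0,0,0,-0.005,0.037,0,0.05],[0,0,0,-0.005,0.037,0,0.05],[0,0,0,-0.005,0.037,0,0.05]]}}

```text
clock: 4.0
position: [547.5, -37.6, 231.4]
orientation: [180.0, -0.0, 0.0]
force: [0.3, -1.3, -0.2]
width: 0.586
grip_force: 0.0
```

Request:
{"fn": "servo_tool", "kwargs": {"rows": [[0,0,0,-0.005,0.037,0,0.05],[0,0,0,-0.005,0.037,0,0.05],[0,0,0,-0.005,0.037,0,0.05],[0,0,0,-0.005,0.035,0,0.05],[0,0,-0.38,0,0,0,0.05]]}}

```text
clock: 4.42
position: [527.3, -188.8, 231.5]
orientation: [179.8, -0.0, 2.0]
force: [0.3, 0.6, -0.1]
width: 0.584
grip_force: 0.0
```

Request:
{"fn": "servo_tool", "kwargs": {"rows": [[0,0,0,0,0,0,0.05],[0,0,0,0,0,0,0.05],[0,0,0,0,0,0,0.05],[0,0,0,0,0,0,0.05],[0,0,0,0,0,0,0.05]]}}

```text
clock: 4.83
position: [528.1, -181.0, 231.4]
orientation: [-180.0, -0.0, 2.4]
force: [-0.2, 1.0, 0.1]
width: 0.585
grip_force: 0.0
```

```bash
cat > look.py <<'E'
from bench import *
from h import *
import sys
s=get_state();print(s["clock"],s["position"].round(1),s["orientation"].round(2),round(s["width"],3))
c=capture("wrist");pickle.dump(c,open("wl.pkl","wb"))
if len(sys.argv)>1: cv2.imwrite("pics/%s.png"%sys.argv[1],c["frame"])
hsv=cv2.cvtColor(c["frame"],cv2.COLOR_BGR2HSV)
# rods found as big non-blue holes in the mat via orange block and its mate 130+20 mm away
for ce,st,p in blobs(c,(8,150,60),(20,255,255),150):
    o=ray(c,[ce],34)[0]
    print("orange",ce.round(0),st[4],o.round(1))
    best=None
    for a in np.radians(np.arange(-60,61,1)):   # search of the white axis direction over blue mat
        u=np.array([np.cos(a),np.sin(a)])
        b=o+u*np.linspace(25,125,30)[:,None]
        px=proj(c,np.c_[b,np.full(30,24.)]).round().astype(int)
        ok=(px[:,0]>=0)&(px[:,0]<560)&(px[:,1]>=0)&(px[:,1]<420)
        q=hsv[px[ok][:,1],px[ok][:,0]]; sc=(q[:,1]<90).sum()
        if best is None or sc>best[0]: best=(sc,[a])
        elif sc==best[0]: best[1].append(a)
    a=np.mean(best[1]);pr=proj(c,[[*(o+np.array([np.cos(a),np.sin(a)])*k),24] for k in(139,9)]).round().astype(int)
    try:
        r=rods(c,[(*pr[0],*pr[1])])[0];d=np.array([np.cos(np.radians(r[1])),np.sin(np.radians(r[1]))])
        print("   rod centre",(r[0]+d*((o+75*d-r[0])@d)).round(1),"yaw",round(r[1],2),"wpx",r[3],"score",best[0])
    except Exception as e: print("   no axis",e)
E
python3 look.py
```

```text
4.8333 [ 528.1 -181.   231.4] [-179.99   -0.      2.36] 0.585
orange [280. 254.] 969 [ 455.5 -185.2]
   rod centre [ 530.4 -182.2] yaw 2.25 wpx 21.0 score 30
orange [480. 261.] 1147 [ 455.9 -389.8]
   rod centre [ 531.  -389.9] yaw 3.61 wpx 23.0 score 30
orange [348. 260.] 692 [ 451.9 -254.2]
   rod centre [ 526.9 -254.6] yaw 1.52 wpx 21.0 score 30
orange [410. 263.] 1074 [ 450.1 -318.3]
   rod centre [ 525.2 -319.2] yaw 1.71 wpx 22.0 score 30
```

Request:
{"fn": "servo_tool", "kwargs": {"rows": [[0,0,0,0.001,0,0.037,0.05],[0,0,0,0,0,0.037,0.05],[0,0,0,0,0,0.037,0.05],[0,0,0,0,0,0.037,0.05],[0,0,0,0,0,0.037,0.05]]}}

```text
clock: 5.3
position: [529.3, -181.4, 45.3]
orientation: [180.0, -0.1, 2.3]
force: [0.6, -0.3, -0.8]
width: 0.583
grip_force: 0.0
```

Request:
{"fn": "servo_tool", "kwargs": {"rows": [[0,0,0,0,0,0.0125,0.05],[0,0,0,0,0,0.0125,0.05],[0,0,0,0,0,0.0125,0.05],[0,0,0,0,0,0,0.05],[0,0,0,0,0,0,0.0]]}}

```text
clock: 5.72
position: [528.7, -181.3, 8.3]
orientation: [-180.0, 0.1, 2.3]
force: [-0.4, -0.2, -0.4]
width: 0.458
grip_force: 0.0
```

Request:
{"fn": "servo_tool", "kwargs": {"rows": [[0,0,0,0,0,0,0.0],[0,0,0,0,0,0,0.0],[0,0,0,0,0,0,0.0],[0,0,0,0,0,0,0.0],[0,0,0,0,0,0,0.0]]}}

```text
clock: 6.13
position: [529.8, -182.2, 9.9]
orientation: [180.0, -0.1, 2.3]
force: [1.3, 1.9, 6.0]
width: 0.21
grip_force: 59.2
```

Request:
{"fn": "servo_tool", "kwargs": {"rows": [[0,0,0,0,0,-0.028,0.0],[0,0,0,0,0,-0.028,0.0],[0,0,0,0,0,-0.028,0.0],[0,0,0,0,0,-0.028,0.0],[0,0,1.11,0,0,0,0.0]]}}

```text
clock: 6.55
position: [532.2, -183.7, 126.3]
orientation: [179.8, -0.5, -4.4]
force: [1.3, -0.9, -1.5]
width: 0.215
grip_force: 58.9
```

Request:
{"fn": "servo_tool", "kwargs": {"rows": [[0,0,0,0.0038,-0.0375,0,0.0],[0,0,0,0.0038,-0.0375,0,0.0],[0,0,0,0.0038,-0.0375,0,0.0],[0,0,0,0.0038,-0.0375,0,0.0],[0,0,0,0.0038,-0.0375,0,0.0]]}}

```text
clock: 6.97
position: [561.8, 4.7, 120.7]
orientation: [180.0, 0.0, -4.4]
force: [0.0, 0.0, -1.2]
width: 0.211
grip_force: 59.0
```

Request:
{"fn": "servo_tool", "kwargs": {"rows": [[0,0,0,0.0038,-0.0375,0,0.0],[0,0,0,0.0038,-0.0375,0,0.0],[0,0,0,0.0038,-0.0375,0,0.0],[0,0,0,0.0038,-0.0375,0,0.0],[0,0,0,0.0038,-0.0375,0,0.0]]}}

```text
clock: 7.38
position: [595.0, 190.5, 120.5]
orientation: [180.0, 0.0, -4.4]
force: [0.1, -0.7, -1.0]
width: 0.208
grip_force: 59.0
```

Request:
{"fn": "servo_tool", "kwargs": {"rows": [[0,0,0,0.0038,-0.0375,0,0.0],[0,0,0,0,0,0.02,0.0],[0,0,0,0,0,0.02,0.0],[0,0,0,0,0,0,0.0],[0,0,0,0,0,0,0.0]]}}

```text
clock: 7.8
position: [600.3, 225.5, 79.3]
orientation: [179.9, 0.2, -4.4]
force: [-0.7, 0.8, -1.6]
width: 0.212
grip_force: 59.2
```

```bash
python3 - <<'E'
from bench import *
import cv2,pickle
s=get_state();print(s["clock"],s["position"],s["orientation"],s["joint_positions"],s["width"],s["force"])
c=capture("wrist");pickle.dump(c,open("w3.pkl","wb"));cv2.imwrite("pics/w3.png",cv2.resize(c["frame"],(800,600),interpolation=cv2.INTER_CUBIC))
E
```

```text
7.8 [600.27191836 225.54796303  79.26005606] [179.89314306   0.24316078  -4.36347434] [ 1.68268488e+01  3.07158668e+01  8.82964316e+01 -1.33875040e-02
  6.12530468e+01  1.11196562e+02] 0.21164944785489423 [-0.6681612   0.78761407 -1.56216069]
```

View pics/w3.png

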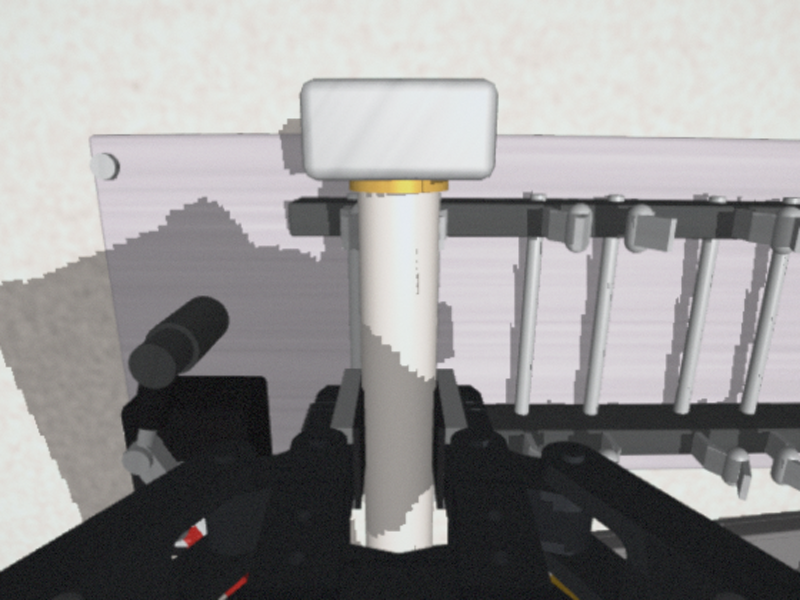

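The rod sits centred over its clips (rod axis x≈400, clip edges 347/442). Pressing.

Request:
{"fn": "servo_tool", "kwargs": {"rows": [[0,0,0,0,0,0.014,0.0],[0,0,0,0,0,0.014,0.0],[0,0,0,0,0,0.003,0.0],[0,0,0,0,0,0.003,0.0],[0,0,0,0,0,0.003,0.0]]}}

```text
clock: 8.27
position: [603.8, 227.0, 47.3]
orientation: [-179.8, -0.2, -4.5]
force: [-6.0, 1.6, 20.8]
width: 0.213
grip_force: 61.3
```

Request:
{"fn": "servo_tool", "kwargs": {"rows": [[0,0,0,0,0,0.003,0.0],[0,0,0,0,0,0.003,0.0],[0,0,0,0,0,0.003,0.0],[0,0,0,0,0,0.003,0.0],[0,0,0,0,0,0.001,0.0]]}}

```text
clock: 8.68
position: [604.9, 226.6, 34.1]
orientation: [-179.8, -0.4, -4.4]
force: [0.9, 1.2, 1.2]
width: 0.214
grip_force: 59.5
```

Request:
{"fn": "servo_tool", "kwargs": {"rows": [[0,0,0,0,0,0.001,0.0],[0,0,0,0,0,0,0.0],[0,0,0,0,0,0,0.0],[0,0,0,0,0,0,0.0],[0,0,0,0,0,0,0.0]]}}

```text
clock: 9.1
position: [604.5, 226.5, 31.8]
orientation: [-179.9, -0.3, -4.4]
force: [1.5, 2.0, 7.1]
width: 0.209
grip_force: 58.4
```

Request:
{"fn": "servo_tool", "kwargs": {"rows": [[0,0,0,0,0,0.003,0.0],[0,0,0,0,0,0,0.0],[0,0,0,0,0,0,0.0],[0,0,0,0,0,0,0.0],[0,0,0,0,0,0,0.0]]}}

```text
clock: 9.52
position: [604.6, 226.5, 31.6]
orientation: [-179.9, -0.3, -4.4]
force: [-2.8, -0.5, 22.2]
width: 0.21
grip_force: 60.6
```

Request:
{"fn": "servo_tool", "kwargs": {"rows": [[0,0,0,0,0,-0.002,0.0],[0,0,0,0,0,0,0.045],[0,0,0,0,0,0,0.045],[0,0,0,0,0,0,0.045],[0,0,0,0,0,0,0.045]]}}

```text
clock: 9.93
position: [601.1, 225.5, 27.9]
orientation: [179.9, 0.1, -4.4]
force: [0.2, -0.5, -0.3]
width: 0.533
grip_force: 0.0
```

Request:
{"fn": "servo_tool", "kwargs": {"rows": [[0,0,0,0,0,-0.02,0.045],[0,0,0,0,0,-0.03,0.045],[0,0,0,0,0,-0.03,0.045],[0,0,0,0,0,-0.01,0.045],[0,0,0,0,0,0,0.045]]}}

```text
clock: 10.35
position: [604.2, 226.6, 121.7]
orientation: [-179.9, -0.3, -4.4]
force: [0.8, -0.0, -0.2]
width: 0.531
grip_force: 0.0
```

```bash
python3 - <<'E'
from bench import *
import cv2,pickle
s=get_state();print(s["clock"],s["position"],s["orientation"],s["width"],s["force"])
c=capture("wrist");pickle.dump(c,open("w4.pkl","wb"));cv2.imwrite("pics/w4.png",c["frame"])
E
```

```text
10.35 [604.16309649 226.62926771 121.65787331] [-179.88430491   -0.30815873   -4.37683143] 0.5311008048855828 [ 0.84920116 -0.01203992 -0.1930391 ]
```

View pics/w4.png

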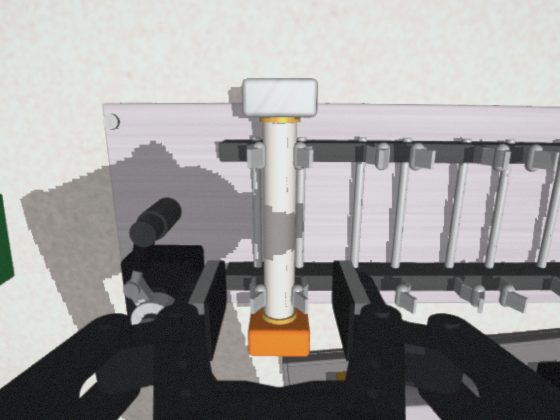

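```bash
python3 - <<'E'
from h import *
c=pickle.load(open("w4.pkl","rb"))
a=ray(c,[(279,117),(278,322)],50);print(a,a.mean(0),np.linalg.norm(a[0]-a[1]))
for ce,st,p in blobs(c,(8,150,60),(20,255,255),150): print(st,ray(c,[(ce[0],st[1]+2),ce],[66,60][0]))
o=ray(c,[(256,143+12),(302,155)],56);n=ray(c,[(260,298),(299,298)],56);print(o.mean(0),n.mean(0))
E
```

```text
[[668.60161523 221.30635971]
 [535.77900105 232.09645003]] [602.19030814 226.70140487] 133.26016991117484
[ 249  309   61   48 2327] [[553.81108957 230.12142846]
 [535.89431606 231.48856852]]
[647.80188138 222.87803117] [557.10713109 229.465195  ]
```

Request:
{"fn": "servo_tool", "kwargs": {"rows": [[0,0,0,-0.0031,0.0373,-0.0086,0.045],[0,0,0,-0.0031,0.0373,-0.0086,0.045],[0,0,0,-0.0031,0.0373,-0.0086,0.045],[0,0,0,-0.0031,0.0373,-0.0086,0.045],[0,0,0,-0.0031,0.0373,-0.0086,0.045]]}}

```text
clock: 10.82
position: [570.0, 39.8, 159.4]
orientation: [180.0, 0.3, -4.3]
force: [1.0, -0.7, -0.7]
width: 0.529
grip_force: 0.0
```

Request:
{"fn": "servo_tool", "kwargs": {"rows": [[0,0,0,-0.0031,0.0373,-0.0086,0.045],[0,0,0,-0.0031,0.0373,-0.0086,0.045],[0,0,0,-0.0031,0.0373,-0.0086,0.045],[0,0,0,-0.0031,0.0373,-0.0086,0.045],[0,0,0,-0.0031,0.0373,-0.0086,0.045]]}}

```text
clock: 11.23
position: [540.6, -144.7, 202.6]
orientation: [-179.9, 0.3, -4.4]
force: [0.7, -0.1, -0.3]
width: 0.523
grip_force: 0.0
```

Request:
{"fn": "servo_tool", "kwargs": {"rows": [[0,0,0,-0.0031,0.0373,-0.0086,0.045],[0,0,0,-0.0031,0.0373,-0.0086,0.045],[0,0,0,-0.0031,0.0373,-0.0086,0.045],[0,0,-0.98,0,0,0,0.045],[0,0,0,0,0,0,0.045]]}}

```text
clock: 11.65
position: [523.5, -256.3, 228.4]
orientation: [-179.9, 0.2, 1.4]
force: [0.2, 0.6, -0.6]
width: 0.523
grip_force: 0.0
```

Request:
{"fn": "servo_tool", "kwargs": {"rows": [[0,0,0,0,0,0,0.045],[0,0,0,0,0,0,0.045],[0,0,0,0,0,0,0.045],[0,0,0,0,0,0,0.045],[0,0,0,0,0,0,0.045]]}}

```text
clock: 12.07
position: [525.0, -253.2, 230.3]
orientation: [-180.0, 0.0, 1.6]
force: [0.7, -0.5, -0.0]
width: 0.53
grip_force: 0.0
```

```bash
python3 look.py
```

```text
12.0667 [ 525.  -253.2  230.3] [-1.7998e+02  3.0000e-02  1.5600e+00] 0.53
orange [414. 254.] 1096 [ 455.6 -391.6]
   rod centre [ 530.6 -389.8] yaw 3.72 wpx 22.0 score 30
orange [280. 258.] 976 [ 448.4 -256.5]
   rod centre [ 523.4 -254.6] yaw 1.38 wpx 21.0 score 30
orange [343. 256.] 807 [ 452.1 -319.7]
   rod centre [ 527.1 -319.1] yaw 1.64 wpx 21.5 score 30
```

Request:
{"fn": "servo_tool", "kwargs": {"rows": [[0,0,0,-0.001,0,0.037,0.045],[0,0,0,0,0,0.037,0.045],[0,0,0,0,0,0.037,0.045],[0,0,0,0,0,0.037,0.045],[0,0,0,0,0,0.037,0.045]]}}

```text
clock: 12.53
position: [524.3, -254.1, 44.7]
orientation: [179.9, -0.1, 1.5]
force: [0.9, -0.7, -0.1]
width: 0.529
grip_force: 0.0
```

Request:
{"fn": "servo_tool", "kwargs": {"rows": [[0,0,0,0,0,0.012,0.045],[0,0,0,0,0,0.012,0.045],[0,0,0,0,0,0.012,0.045],[0,0,0,0,0,0,0.045],[0,0,0,0,0,0,0.0]]}}

```text
clock: 12.95
position: [523.7, -253.9, 9.2]
orientation: [-180.0, 0.1, 1.5]
force: [0.4, 0.5, -0.3]
width: 0.401
grip_force: 0.0
```

Request:
{"fn": "servo_tool", "kwargs": {"rows": [[0,0,0,0,0,0,0.0],[0,0,0,0,0,0,0.0],[0,0,0,0,0,0,0.0],[0,0,0,0,0,0,0.0],[0,0,0,0,0,0,0.0]]}}

```text
clock: 13.37
position: [524.5, -254.7, 10.6]
orientation: [180.0, -0.1, 1.5]
force: [-0.2, 0.9, 5.0]
width: 0.211
grip_force: 59.0
```

Request:
{"fn": "servo_tool", "kwargs": {"rows": [[0,0,0,0,0,-0.028,0.0],[0,0,0,0,0,-0.028,0.0],[0,0,0,0,0,-0.028,0.0],[0,0,0,0,0,-0.028,0.0],[0,0,0.98,0,0,0,0.0]]}}

```text
clock: 13.78
position: [527.2, -256.4, 127.4]
orientation: [179.7, -0.5, -4.4]
force: [1.3, -0.6, -1.4]
width: 0.211
grip_force: 58.8
```

Request:
{"fn": "servo_tool", "kwargs": {"rows": [[0,0,0,0.0038,-0.0378,0,0.0],[0,0,0,0.0038,-0.0378,0,0.0],[0,0,0,0.0038,-0.0378,0,0.0],[0,0,0,0.0038,-0.0378,0,0.0],[0,0,0,0.0038,-0.0378,0,0.0]]}}

```text
clock: 14.2
position: [556.9, -66.0, 121.6]
orientation: [180.0, 0.0, -4.4]
force: [1.3, 0.5, -1.0]
width: 0.212
grip_force: 59.0
```

Request:
{"fn": "servo_tool", "kwargs": {"rows": [[0,0,0,0.0038,-0.0378,0,0.0],[0,0,0,0.0038,-0.0378,0,0.0],[0,0,0,0.0038,-0.0378,0,0.0],[0,0,0,0.0038,-0.0378,0,0.0],[0,0,0,0.0038,-0.0378,0,0.0]]}}

```text
clock: 14.62
position: [590.3, 121.4, 121.5]
orientation: [180.0, 0.0, -4.4]
force: [1.6, -0.2, -1.7]
width: 0.213
grip_force: 59.0
```

Request:
{"fn": "servo_tool", "kwargs": {"rows": [[0,0,0,0.0038,-0.0378,0,0.0],[0,0,0,0,0,0.02,0.0],[0,0,0,0,0,0.02,0.0],[0,0,0,0,0,0,0.0],[0,0,0,0,0,0,0.0]]}}

```text
clock: 15.03
position: [595.6, 156.8, 80.3]
orientation: [179.9, 0.2, -4.4]
force: [0.3, -0.3, -0.7]
width: 0.216
grip_force: 59.1
```

```bash
cat > ck.py <<'E'
from bench import *
from h import *
import sys
s=get_state();print(s["clock"],s["position"].round(1),s["orientation"].round(2),round(s["width"],3),s["force"].round(1),round(s["grip_force"],1),s["wrist_torque"].round(2))
c=capture("wrist");pickle.dump(c,open("wl.pkl","wb"));cv2.imwrite("pics/%s.png"%sys.argv[1],c["frame"])
hsv=cv2.cvtColor(c["frame"],cv2.COLOR_BGR2HSV)
# held rod: steel end block silhouette sanity: brass collar near the far block
k=((hsv[...,0]>15)&(hsv[...,0]<30)&(hsv[...,1]>120)&(hsv[...,2]>120)).astype(np.uint8)
n,l,st,ce=cv2.connectedComponentsWithStats(k)
print([(ce[i].round(0).tolist(),st[i][2:].tolist()) for i in range(1,n) if st[i][4]>60])
E
python3 ck.py w5; python3 -c "
from h import *
c=pickle.load(open('w3.pkl','rb'));hsv=cv2.cvtColor(c['frame'],cv2.COLOR_BGR2HSV)
k=((hsv[...,0]>15)&(hsv[...,0]<30)&(hsv[...,1]>120)&(hsv[...,2]>120)).astype(np.uint8)
n,l,st,ce=cv2.connectedComponentsWithStats(k)
print('ref',[(ce[i].round(0).tolist(),st[i][2:].tolist()) for i in range(1,n) if st[i][4]>60])"
```

```text
15.0333 [595.6 156.8  80.3] [179.93   0.23  -4.36] 0.216 [ 0.3 -0.3 -0.7] 59.1 [-0.02 -0.01 -0.03]
[([127.0, 115.0], [51, 7, 283]), ([279.0, 135.0], [67, 8, 483])]
ref [([279.0, 130.0], [67, 9, 523])]
```

Request:
{"fn": "servo_tool", "kwargs": {"rows": [[0,0,0,0,0,0.014,0.0],[0,0,0,0,0,0.014,0.0],[0,0,0,0,0,0.003,0.0],[0,0,0,0,0,0.003,0.0],[0,0,0,0,0,0.003,0.0]]}}

```text
clock: 15.5
position: [598.6, 157.3, 47.6]
orientation: [-179.9, -0.2, -4.5]
force: [-4.4, 0.5, 20.3]
width: 0.21
grip_force: 61.3
```

Request:
{"fn": "servo_tool", "kwargs": {"rows": [[0,0,0,0,0,0.003,0.0],[0,0,0,0,0,0.003,0.0],[0,0,0,0,0,0.003,0.0],[0,0,0,0,0,0.003,0.0],[0,0,0,0,0,0.002,0.0]]}}

```text
clock: 15.92
position: [599.6, 157.0, 33.2]
orientation: [-179.9, -0.3, -4.4]
force: [0.4, 0.7, -0.2]
width: 0.207
grip_force: 59.3
```

Request:
{"fn": "servo_tool", "kwargs": {"rows": [[0,0,0,0,0,0.002,0.0],[0,0,0,0,0,0.002,0.0],[0,0,0,0,0,0,0.0],[0,0,0,0,0,0,0.0],[0,0,0,0,0,0,0.0]]}}

```text
clock: 16.33
position: [599.7, 157.1, 32.2]
orientation: [-179.9, -0.4, -4.4]
force: [-6.2, -0.8, 26.6]
width: 0.212
grip_force: 62.2
```

Request:
{"fn": "servo_tool", "kwargs": {"rows": [[0,0,0,0,0,-0.002,0.0],[0,0,0,0,0,0,0.045],[0,0,0,0,0,0,0.045],[0,0,0,0,0,0,0.045],[0,0,0,0,0,0,0.045]]}}

```text
clock: 16.75
position: [596.9, 156.8, 28.0]
orientation: [180.0, 0.1, -4.4]
force: [0.4, 0.1, 0.3]
width: 0.524
grip_force: 0.0
```

Request:
{"fn": "servo_tool", "kwargs": {"rows": [[0,0,0,0,0,-0.02,0.045],[0,0,0,0,0,-0.03,0.045],[0,0,0,0,0,-0.03,0.045],[0,0,0,0,0,-0.01,0.045],[0,0,0,0,0,0,0.045]]}}

```text
clock: 17.17
position: [599.6, 157.4, 121.4]
orientation: [-179.9, -0.3, -4.4]
force: [0.2, -1.1, -0.1]
width: 0.527
grip_force: 0.0
```

```bash
python3 ck.py w6; python3 - <<'E'
from h import *
c=pickle.load(open("wl.pkl","rb"))
for ce,st,p in blobs(c,(8,150,60),(20,255,255),300): print(st,ray(c,[(ce[0],st[1]+2),ce],66))
E
```

```text
17.1667 [599.6 157.4 121.4] [-179.91   -0.33   -4.38] 0.527 [ 0.2 -1.1 -0.1] 0.0 [ 0.01 -0.01  0.01]
[([159.0, 121.0], [41, 5, 159]), ([279.0, 123.0], [39, 5, 164]), ([280.0, 323.0], [35, 12, 180])]
[ 249  310   62   49 2353] [[548.79309984 160.77664299]
 [529.70706659 162.22918062]]
```

Request:
{"fn": "servo_tool", "kwargs": {"rows": [[0,0,0,-0.0027,0.037,-0.0086,0.045],[0,0,0,-0.0027,0.037,-0.0086,0.045],[0,0,0,-0.0027,0.037,-0.0086,0.045],[0,0,0,-0.0027,0.037,-0.0086,0.045],[0,0,0,-0.0027,0.037,-0.0086,0.045]]}}

```text
clock: 17.63
position: [567.6, -27.6, 159.3]
orientation: [-180.0, 0.3, -4.3]
force: [0.9, -0.2, -0.7]
width: 0.527
grip_force: 0.0
```

Request:
{"fn": "servo_tool", "kwargs": {"rows": [[0,0,0,-0.0027,0.037,-0.0086,0.045],[0,0,0,-0.0027,0.037,-0.0086,0.045],[0,0,0,-0.0027,0.037,-0.0086,0.045],[0,0,0,-0.0027,0.037,-0.0086,0.045],[0,0,0,-0.0027,0.037,-0.0086,0.045]]}}

```text
clock: 18.05
position: [540.2, -211.0, 202.3]
orientation: [-179.9, 0.3, -4.4]
force: [-0.2, -0.7, 0.6]
width: 0.527
grip_force: 0.0
```

Request:
{"fn": "servo_tool", "kwargs": {"rows": [[0,0,0,-0.0027,0.037,-0.0086,0.045],[0,0,0,-0.0027,0.037,-0.0086,0.045],[0,0,0,-0.0027,0.037,-0.0086,0.045],[0,0,-1,0,0,0,0.045],[0,0,0,0,0,0,0.045]]}}

```text
clock: 18.47
position: [524.3, -321.9, 228.0]
orientation: [-179.9, 0.2, 1.6]
force: [0.3, 0.7, -0.3]
width: 0.525
grip_force: 0.0
```

Request:
{"fn": "servo_tool", "kwargs": {"rows": [[0,0,0,0,0,0,0.045],[0,0,0,0,0,0,0.045],[0,0,0,0,0,0,0.045],[0,0,0,0,0,0,0.045],[0,0,0,0,0,0,0.045]]}}

```text
clock: 18.88
position: [525.8, -318.8, 230.1]
orientation: [-180.0, 0.0, 1.7]
force: [-0.5, -0.5, -0.1]
width: 0.526
grip_force: 0.0
```

```bash
python3 look.py
```

```text
18.8833 [ 525.8 -318.8  230.1] [-1.7998e+02  3.0000e-02  1.6800e+00] 0.526
orange [352. 253.] 897 [ 456.8 -394.3]
   rod centre [ 531.6 -389.6] yaw 3.65 wpx 22.0 score 30
orange [279. 257.] 946 [ 449.8 -321.1]
   rod centre [ 524.8 -319. ] yaw 1.79 wpx 21.0 score 30
```

Request:
{"fn": "servo_tool", "kwargs": {"rows": [[0,0,0,0,-0.0008,0.037,0.045],[0,0,0,0,0,0.037,0.045],[0,0,0,0,0,0.037,0.045],[0,0,0,0,0,0.037,0.045],[0,0,0,0,0,0.037,0.045]]}}

```text
clock: 19.35
position: [526.0, -318.8, 44.5]
orientation: [179.9, -0.1, 1.6]
force: [0.5, -0.4, -1.9]
width: 0.529
grip_force: 0.0
```

Request:
{"fn": "servo_tool", "kwargs": {"rows": [[0,0,0,0,0,0.012,0.045],[0,0,0,0,0,0.012,0.045],[0,0,0,0,0,0.012,0.045],[0,0,0,0,0,0,0.045],[0,0,0,0,0,0,0.0]]}}

```text
clock: 19.77
position: [526.0, -319.3, 9.7]
orientation: [180.0, -0.0, 1.6]
force: [-0.9, -0.2, 0.7]
width: 0.399
grip_force: 0.0
```

Request:
{"fn": "servo_tool", "kwargs": {"rows": [[0,0,0,0,0,0,0.0],[0,0,0,0,0,0,0.0],[0,0,0,0,0,0,0.0],[0,0,0,0,0,0,0.0],[0,0,0,0,0,0,0.0]]}}

```text
clock: 20.18
position: [526.6, -319.8, 11.0]
orientation: [179.9, -0.1, 1.6]
force: [-0.6, -0.3, 6.3]
width: 0.215
grip_force: 59.1
```

Request:
{"fn": "servo_tool", "kwargs": {"rows": [[0,0,0,0,0,-0.028,0.0],[0,0,0,0,0,-0.028,0.0],[0,0,0,0,0,-0.028,0.0],[0,0,0,0,0,-0.028,0.0],[0,0,1,0,0,0,0.0]]}}

```text
clock: 20.6
position: [528.7, -321.3, 127.6]
orientation: [179.7, -0.5, -4.4]
force: [0.6, -0.3, -1.5]
width: 0.212
grip_force: 58.8
```

Request:
{"fn": "servo_tool", "kwargs": {"rows": [[0,0,0,0.0031,-0.0372,0,0.0],[0,0,0,0.0031,-0.0372,0,0.0],[0,0,0,0.0031,-0.0372,0,0.0],[0,0,0,0.0031,-0.0372,0,0.0],[0,0,0,0.0031,-0.0372,0,0.0]]}}

```text
clock: 21.02
position: [554.8, -133.3, 121.4]
orientation: [-180.0, 0.0, -4.4]
force: [0.6, -0.7, -1.8]
width: 0.209
grip_force: 59.0
```

Request:
{"fn": "servo_tool", "kwargs": {"rows": [[0,0,0,0.0031,-0.0372,0,0.0],[0,0,0,0.0031,-0.0372,0,0.0],[0,0,0,0.0031,-0.0372,0,0.0],[0,0,0,0.0031,-0.0372,0,0.0],[0,0,0,0.0031,-0.0372,0,0.0]]}}

```text
clock: 21.43
position: [584.5, 51.2, 121.4]
orientation: [180.0, 0.0, -4.4]
force: [1.2, -1.0, -1.1]
width: 0.209
grip_force: 59.0
```

Request:
{"fn": "servo_tool", "kwargs": {"rows": [[0,0,0,0.0031,-0.0372,0,0.0],[0,0,0,0,0,0.02,0.0],[0,0,0,0,0,0.02,0.0],[0,0,0,0,0,0,0.0],[0,0,0,0,0,0,0.0]]}}

```text
clock: 21.85
position: [589.2, 86.4, 80.3]
orientation: [180.0, 0.2, -4.4]
force: [0.3, 0.6, -1.8]
width: 0.208
grip_force: 59.1
```

```bash
python3 ck.py w7
```

```text
21.85 [589.2  86.4  80.3] [179.96   0.22  -4.35] 0.208 [ 0.3  0.6 -1.8] 59.1 [-0.03  0.01  0.01]
[([126.0, 115.0], [51, 6, 294]), ([279.0, 138.0], [66, 8, 477]), ([24.0, 354.0], [26, 7, 102])]
```

Request:
{"fn": "servo_tool", "kwargs": {"rows": [[0,0,0,0.001,0,0.014,0.0],[0,0,0,0,0,0.014,0.0],[0,0,0,0,0,0.003,0.0],[0,0,0,0,0,0.003,0.0],[0,0,0,0,0,0.003,0.0]]}}

```text
clock: 22.32
position: [593.6, 87.1, 48.9]
orientation: [-179.8, -0.3, -4.5]
force: [0.2, 2.7, 7.8]
width: 0.209
grip_force: 60.3
```

Request:
{"fn": "servo_tool", "kwargs": {"rows": [[0,0,0,0,0,0.003,0.0],[0,0,0,0,0,0.003,0.0],[0,0,0,0,0,0.003,0.0],[0,0,0,0,0,0.003,0.0],[0,0,0,0,0,0.002,0.0]]}}

```text
clock: 22.73
position: [594.7, 86.5, 33.1]
orientation: [-179.9, -0.4, -4.5]
force: [2.5, 3.8, -0.1]
width: 0.208
grip_force: 59.4
```

Request:
{"fn": "servo_tool", "kwargs": {"rows": [[0,0,0,0,0,0.002,0.0],[0,0,0,0,0,0.002,0.0],[0,0,0,0,0,0,0.0],[0,0,0,0,0,0,0.0],[0,0,0,0,0,0,0.0]]}}

```text
clock: 23.15
position: [594.8, 86.5, 32.5]
orientation: [-179.9, -0.4, -4.4]
force: [-5.0, 2.2, 31.8]
width: 0.206
grip_force: 63.0
```

Request:
{"fn": "servo_tool", "kwargs": {"rows": [[0,0,0,0,0,-0.002,0.0],[0,0,0,0,0,0,0.045],[0,0,0,0,0,0,0.045],[0,0,0,0,0,0,0.045],[0,0,0,0,0,0,0.045]]}}

```text
clock: 23.57
position: [591.2, 85.7, 27.9]
orientation: [180.0, 0.1, -4.4]
force: [0.7, -0.5, -0.2]
width: 0.527
grip_force: 0.0
```

Request:
{"fn": "servo_tool", "kwargs": {"rows": [[0,0,0,0,0,-0.02,0.045],[0,0,0,0,0,-0.03,0.045],[0,0,0,0,0,-0.03,0.045],[0,0,0,0,0,-0.01,0.045],[0,0,0,0,0,0,0.045]]}}

```text
clock: 23.98
position: [594.0, 86.2, 121.0]
orientation: [-180.0, -0.3, -4.4]
force: [0.3, -0.5, -0.9]
width: 0.526
grip_force: 0.0
```

```bash
python3 ck.py w8; python3 - <<'E'
from h import *
c=pickle.load(open("wl.pkl","rb"))
for ce,st,p in blobs(c,(8,150,60),(20,255,255),300): print(st,ray(c,[(ce[0],st[1]+2),ce],66))
E
```

```text
23.9833 [594.   86.2 121. ] [-179.96   -0.32   -4.39] 0.526 [ 0.3 -0.5 -0.9] 0.0 [0.04 0.02 0.  ]
[([37.0, 122.0], [40, 6, 160]), ([156.0, 123.0], [41, 4, 147]), ([279.0, 124.0], [39, 4, 153]), ([73.0, 320.0], [33, 11, 145]), ([279.0, 324.0], [34, 12, 172])]
[  31  302   83   53 1605] [[557.99246319 221.93461885]
 [541.24517466 226.2558053 ]]
[ 247  311   63   49 2399] [[542.69958368  90.16249171]
 [523.86965624  91.61329685]]
```

Request:
{"fn": "servo_tool", "kwargs": {"rows": [[0,0,0,-0.0019,0.0369,-0.0086,0.045],[0,0,0,-0.0019,0.0369,-0.0086,0.045],[0,0,0,-0.0019,0.0369,-0.0086,0.045],[0,0,0,-0.0019,0.0369,-0.0086,0.045],[0,0,0,-0.0019,0.0369,-0.0086,0.045]]}}

```text
clock: 24.45
position: [566.2, -98.1, 159.1]
orientation: [-180.0, 0.3, -4.3]
force: [0.1, 0.2, -0.3]
width: 0.532
grip_force: 0.0
```

Request:
{"fn": "servo_tool", "kwargs": {"rows": [[0,0,0,-0.0019,0.0369,-0.0086,0.045],[0,0,0,-0.0019,0.0369,-0.0086,0.045],[0,0,0,-0.0019,0.0369,-0.0086,0.045],[0,0,0,-0.0019,0.0369,-0.0086,0.045],[0,0,0,-0.0019,0.0369,-0.0086,0.045]]}}

```text
clock: 24.87
position: [542.9, -281.4, 201.9]
orientation: [-179.9, 0.3, -4.4]
force: [0.2, 0.3, 0.2]
width: 0.528
grip_force: 0.0
```

Request:
{"fn": "servo_tool", "kwargs": {"rows": [[0,0,0,-0.0019,0.0369,-0.0086,0.045],[0,0,0,-0.0019,0.0369,-0.0086,0.045],[0,0,0,-0.0019,0.0369,-0.0086,0.045],[0,0,-0.67,0,0,0,0.045],[0,0,-0.67,0,0,0,0.045]]}}

```text
clock: 25.28
position: [529.1, -392.8, 227.4]
orientation: [-179.9, 0.2, 3.6]
force: [0.6, 0.5, 0.1]
width: 0.527
grip_force: 0.0
```

Request:
{"fn": "servo_tool", "kwargs": {"rows": [[0,0,0,0,0,0,0.045],[0,0,0,0,0,0,0.045],[0,0,0,0,0,0,0.045],[0,0,0,0,0,0,0.045],[0,0,0,0,0,0,0.045]]}}

```text
clock: 25.7
position: [530.6, -389.5, 229.7]
orientation: [-180.0, 0.0, 3.7]
force: [-0.5, 0.3, 0.8]
width: 0.524
grip_force: 0.0
```

```bash
python3 look.py
```

```text
25.7 [ 530.6 -389.5  229.7] [-1.7997e+02  4.0000e-02  3.6700e+00] 0.524
orange [279. 257.] 957 [ 455.1 -394.3]
   rod centre [ 529.9 -389.6] yaw 3.81 wpx 21.0 score 30
```

Request:
{"fn": "servo_tool", "kwargs": {"rows": [[0,0,0,0,-0.0006,0.037,0.045],[0,0,0,0,0,0.037,0.045],[0,0,0,0,0,0.037,0.045],[0,0,0,0,0,0.037,0.045],[0,0,0,0,0,0.037,0.045]]}}

```text
clock: 26.17
position: [530.9, -389.4, 44.3]
orientation: [179.9, -0.1, 3.7]
force: [0.5, 0.3, -0.3]
width: 0.528
grip_force: 0.0
```

Request:
{"fn": "servo_tool", "kwargs": {"rows": [[0,0,0,0,0,0.012,0.045],[0,0,0,0,0,0.012,0.045],[0,0,0,0,0,0.012,0.045],[0,0,0,0,0,0,0.045],[0,0,0,0,0,0,0.0]]}}

```text
clock: 26.58
position: [531.3, -390.2, 10.2]
orientation: [179.9, -0.1, 3.7]
force: [-0.7, -0.5, 0.0]
width: 0.395
grip_force: 0.0
```

Request:
{"fn": "servo_tool", "kwargs": {"rows": [[0,0,0,0,0,0,0.0],[0,0,0,0,0,0,0.0],[0,0,0,0,0,0,0.0],[0,0,0,0,0,0,0.0],[0,0,0,0,0,0,0.0]]}}

```text
clock: 27.0
position: [531.8, -390.6, 11.3]
orientation: [179.8, -0.2, 3.7]
force: [-0.8, -0.9, 6.2]
width: 0.212
grip_force: 59.3
```

Request:
{"fn": "servo_tool", "kwargs": {"rows": [[0,0,0,0,0,-0.038,0.0],[0,0,0,0,0,-0.037,0.0],[0,0,0,0,0,-0.037,0.0],[0,0,0.67,0,0,0,0.0],[0,0,0.67,0,0,0,0.0]]}}

```text
clock: 27.42
position: [532.5, -391.2, 125.5]
orientation: [179.7, -0.4, -4.6]
force: [-0.2, -0.4, -0.7]
width: 0.211
grip_force: 58.8
```

Request:
{"fn": "servo_tool", "kwargs": {"rows": [[0,0,0,0.0022,-0.0372,0,0.0],[0,0,0,0.0022,-0.0372,0,0.0],[0,0,0,0.0022,-0.0372,0,0.0],[0,0,0,0.0022,-0.0372,0,0.0],[0,0,0,0.0022,-0.0372,0,0.0]]}}

```text
clock: 27.83
position: [555.4, -203.5, 121.5]
orientation: [180.0, -0.0, -4.4]
force: [0.8, -0.3, -0.8]
width: 0.211
grip_force: 59.0
```

Request:
{"fn": "servo_tool", "kwargs": {"rows": [[0,0,0,0.0022,-0.0372,0,0.0],[0,0,0,0.0022,-0.0372,0,0.0],[0,0,0,0.0022,-0.0372,0,0.0],[0,0,0,0.0022,-0.0372,0,0.0],[0,0,0,0.0022,-0.0372,0,0.0]]}}

```text
clock: 28.25
position: [580.7, -18.6, 121.6]
orientation: [180.0, -0.0, -4.4]
force: [0.4, -0.1, -0.7]
width: 0.211
grip_force: 59.0
```

Request:
{"fn": "servo_tool", "kwargs": {"rows": [[0,0,0,0.0022,-0.0372,0,0.0],[0,0,0,0,0,0.02,0.0],[0,0,0,0,0,0.02,0.0],[0,0,0,0,0,0,0.0],[0,0,0,0,0,0,0.0]]}}

```text
clock: 28.67
position: [584.6, 16.8, 80.5]
orientation: [180.0, 0.2, -4.4]
force: [0.3, -0.6, 0.0]
width: 0.212
grip_force: 59.1
```

```bash
python3 ck.py w9
```

```text
28.6667 [584.6  16.8  80.5] [179.99   0.18  -4.35] 0.212 [ 0.3 -0.6  0. ] 59.1 [-0.04 -0.01 -0.02]
[([128.0, 118.0], [49, 6, 274]), ([280.0, 137.0], [65, 8, 476]), ([40.0, 353.0], [23, 13, 115])]
```

Holding fine; pressing rod 4.

Request:
{"fn": "servo_tool", "kwargs": {"rows": [[0,0,0,0,0,0.014,0.0],[0,0,0,0,0,0.014,0.0],[0,0,0,0,0,0.003,0.0],[0,0,0,0,0,0.003,0.0],[0,0,0,0,0,0.003,0.0]]}}

```text
clock: 29.13
position: [587.7, 17.4, 49.4]
orientation: [-179.8, -0.3, -4.5]
force: [2.2, 1.4, 6.1]
width: 0.211
grip_force: 60.5
```

Request:
{"fn": "servo_tool", "kwargs": {"rows": [[0,0,0,0,0,0.003,0.0],[0,0,0,0,0,0.003,0.0],[0,0,0,0,0,0.003,0.0],[0,0,0,0,0,0.003,0.0],[0,0,0,0,0,0.002,0.0]]}}

```text
clock: 29.55
position: [588.7, 16.6, 32.9]
orientation: [-179.9, -0.4, -4.5]
force: [-3.1, 4.3, 29.7]
width: 0.208
grip_force: 63.0
```

Request:
{"fn": "servo_tool", "kwargs": {"rows": [[0,0,0,0,0,0.002,0.0],[0,0,0,0,0,0.002,0.0],[0,0,0,0,0,0,0.0],[0,0,0,0,0,0,0.0],[0,0,0,0,0,0,0.0]]}}

```text
clock: 29.97
position: [588.8, 16.7, 32.8]
orientation: [-179.9, -0.4, -4.4]
force: [-7.1, 3.7, 36.7]
width: 0.213
grip_force: 64.1
```

Request:
{"fn": "servo_tool", "kwargs": {"rows": [[0,0,0,0,0,-0.002,0.0],[0,0,0,0,0,0,0.045],[0,0,0,0,0,0,0.045],[0,0,0,0,0,0,0.045],[0,0,0,0,0,0,0.045]]}}

```text
clock: 30.38
position: [585.5, 16.1, 27.9]
orientation: [180.0, 0.1, -4.4]
force: [0.2, 0.2, 0.2]
width: 0.53
grip_force: 0.0
```

Request:
{"fn": "servo_tool", "kwargs": {"rows": [[0,0,0,0,0,-0.02,0.045],[0,0,0,0,0,-0.03,0.045],[0,0,0,0,0,-0.03,0.045],[0,0,0,0,0,-0.01,0.045],[0,0,0,0,0,0,0.045]]}}

```text
clock: 30.8
position: [588.1, 16.2, 120.8]
orientation: [-180.0, -0.3, -4.4]
force: [0.7, 0.1, -0.5]
width: 0.526
grip_force: 0.0
```

```bash
python3 ck.py w10; python3 - <<'E'
from h import *
c=pickle.load(open("wl.pkl","rb"))
for ce,st,p in blobs(c,(8,150,60),(20,255,255),300): print(st,ray(c,[(ce[0],st[1]+2),ce],66))
E
```

```text
30.8 [588.1  16.2 120.8] [-180.     -0.32   -4.39] 0.526 [ 0.7  0.1 -0.5] 0.0 [-0.    0.03  0.05]
[([36.0, 124.0], [39, 5, 158]), ([157.0, 123.0], [39, 4, 148]), ([279.0, 123.0], [37, 4, 147]), ([71.0, 321.0], [31, 10, 146]), ([279.0, 324.0], [32, 10, 157])]
[  0 301  24  41 704] [[555.1192589  186.80045157]
 [545.21530177 189.83651547]]
[  31  303   82   54 1601] [[551.67431766 152.79301345]
 [534.77921065 157.17479842]]
[ 247  311   63   49 2388] [[536.98769463  20.29539778]
 [518.09639442  21.75544313]]
```

Request:
{"fn": "servo_tool", "kwargs": {"rows": [[0,0,0,-0.031,-0.0111,-0.0225,0.036],[0,0,0,-0.031,-0.0111,-0.0225,0.036],[0,0,0,-0.031,-0.0111,-0.0225,0.036],[0,0,0,-0.031,-0.0111,-0.0225,0.036],[0,0,0,-0.031,-0.0111,-0.0225,0.036]]}}

```text
clock: 31.27
position: [432.6, 83.9, 228.9]
orientation: [179.9, 0.3, -4.4]
force: [0.5, 0.5, -0.3]
width: 0.423
grip_force: 0.0
```

Request:
{"fn": "servo_tool", "kwargs": {"rows": [[0,0,-1.1,0,0,0,0.036],[0,0,-1.1,0,0,0,0.036],[0,0,-1.1,0,0,0,0.036],[0,0,-1.1,0,0,0,0.036],[0,0,-1.1,0,0,0,0.036]]}}

```text
clock: 31.68
position: [434.1, 83.6, 228.5]
orientation: [-179.9, 0.2, 29.0]
force: [0.3, 0.3, 0.8]
width: 0.421
grip_force: 0.0
```

Request:
{"fn": "servo_tool", "kwargs": {"rows": [[0,0,-1.1,0,0,0,0.036],[0,0,-1.1,0,0,0,0.036],[0,0,-1.1,0,0,0,0.036],[0,0,-1.1,0,0,0,0.036],[0,0,-1.1,0,0,0,0.036]]}}

```text
clock: 32.1
position: [434.2, 83.5, 228.3]
orientation: [-179.8, 0.2, 61.9]
force: [0.1, 0.3, 0.7]
width: 0.424
grip_force: 0.0
```

Request:
{"fn": "servo_tool", "kwargs": {"rows": [[0,0,-1.1,0,0,0,0.036],[0,0,-1.1,0,0,0,0.036],[0,0,-1.1,0,0,0,0.036],[0,0,-1.1,0,0,0,0.036],[0,0,-0.1,0,0,0,0.036]]}}

```text
clock: 32.52
position: [434.2, 83.5, 228.5]
orientation: [-179.7, 0.0, 88.8]
force: [-1.0, -0.7, -0.0]
width: 0.422
grip_force: 0.0
```

Request:
{"fn": "servo_tool", "kwargs": {"rows": [[0,0,0,0,0,0,0.036],[0,0,0,0,0,0,0.036],[0,0,0,0,0,0,0.036],[0,0,0,0,0,0,0.036],[0,0,0,0,0,0,0.036]]}}

```text
clock: 32.93
position: [435.6, 83.7, 230.6]
orientation: [-180.0, -0.0, 88.6]
force: [1.0, -0.0, -0.2]
width: 0.419
grip_force: 0.0
```

```bash
python3 ck.py w11; python3 -c "
from bench import *;print(get_state()['joint_positions'])"
```

```text
32.9333 [435.6  83.7 230.6] [-179.99   -0.     88.57] 0.419 [ 1.  -0.  -0.2] 0.0 [-0.01 -0.02  0.01]
[([394.0, 12.0], [18, 23, 283]), ([267.0, 89.0], [5, 52, 235]), ([294.0, 89.0], [6, 52, 237]), ([385.0, 92.0], [23, 45, 772]), ([542.0, 105.0], [11, 25, 88]), ([374.0, 178.0], [22, 41, 692]), ([523.0, 184.0], [10, 22, 76]), ([364.0, 253.0], [20, 36, 544]), ([506.0, 255.0], [8, 19, 64])]
[ 5.42011508e+00  6.98998522e+00  1.00915799e+02 -2.56999596e-03
  7.20942828e+01  6.83782424e+00]
```

View pics/w11.png

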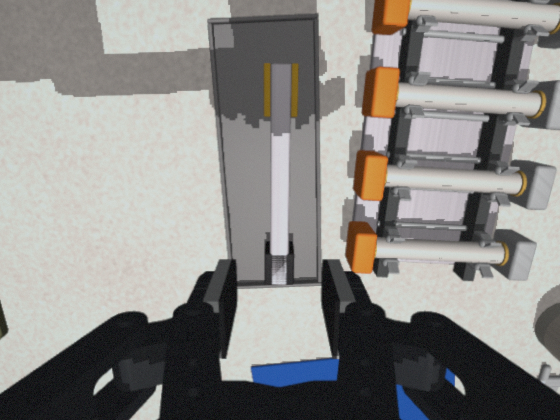

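All four rods look seated alike in the clips. The bar lies from its fork end at row 64, col 280.5 to its foot end at row 284, col 280, with the tray around it (210–318, 15–287).

```bash
python3 - <<'E'
from h import *
c=pickle.load(open("wl.pkl","rb"))
for z in(40,):
    a=ray(c,[(280.5,64),(280,284)],z);d=a[0]-a[1];print(a,a.mean(0),np.linalg.norm(d),np.degrees(np.arctan2(d[1],d[0])))
ro=[]
for y in(125,150,200,230):
    g=c["frame"][y,255:305].astype(int).sum(1);e=np.abs(np.diff(g));print(y,g[10:45:1].tolist())
t=ray(c,[(211,20),(317,16),(319,285),(238,286)],14);print(t,t.mean(0))
E
```

```text
[[438.89092789 188.74332667]
 [433.53405627 -18.64700783]] [436.21249208  85.04815942] 207.4595066987525 88.52038473999815
125 [421, 421, 420, 425, 419, 346, 318, 348, 354, 356, 364, 367, 367, 368, 368, 372, 376, 382, 377, 369, 369, 372, 375, 363, 344, 362, 406, 424, 420, 412, 322, 242, 247, 245, 243]
150 [430, 430, 428, 427, 426, 378, 470, 582, 614, 628, 632, 628, 632, 635, 634, 631, 635, 634, 634, 637, 634, 631, 631, 588, 477, 430, 428, 434, 438, 432, 435, 431, 434, 434, 429]
200 [434, 433, 436, 437, 436, 416, 504, 600, 628, 633, 638, 636, 632, 634, 630, 635, 640, 644, 640, 642, 641, 638, 600, 518, 453, 440, 429, 429, 434, 431, 433, 433, 442, 433, 434]
230 [434, 424, 428, 429, 430, 428, 517, 605, 628, 635, 633, 635, 631, 630, 640, 637, 642, 645, 643, 642, 640, 636, 562, 441, 407, 428, 432, 429, 426, 432, 435, 431, 432, 434, 432]
[[377.55043276 230.48063269]
 [472.63958453 231.26534612]
 [475.71218443 -34.43131766]
 [387.40773987 -33.51989515]] [428.3274854  98.4486915]
```

Request:
{"fn": "servo_tool", "kwargs": {"rows": [[0,0,0,0.0365,0.0148,0,0.036],[0,0,0,0.0365,0.0148,0,0.036],[0,0,0,0.0365,0.0148,0,0.036],[0,0,0,0.0365,0.0148,0,0.036],[0,0,0,0,0,0,0.036]]}}

```text
clock: 33.4
position: [502.0, 234.6, 230.9]
orientation: [179.8, -0.3, 88.8]
force: [1.0, 0.1, -0.2]
width: 0.42
grip_force: 0.0
```

Request:
{"fn": "servo_tool", "kwargs": {"rows": [[0,0,0,0,0,0,0.036],[0,0,0,0,0,0,0.036],[0,0,0,0,0,0,0.036],[0,0,0,0,0,0,0.036],[0,0,0,0,0,0,0.036]]}}

```text
clock: 33.82
position: [497.9, 227.1, 230.9]
orientation: [180.0, 0.0, 88.5]
force: [-0.4, 0.2, 1.5]
width: 0.421
grip_force: 0.0
```

```bash
python3 ck.py w12
```

```text
33.8167 [497.9 227.1 230.9] [1.800e+02 1.000e-02 8.854e+01] 0.421 [-0.4  0.2  1.5] 0.0 [-0.01  0.   -0.03]
[([316.0, 183.0], [21, 41, 727]), ([468.0, 189.0], [9, 23, 75]), ([208.0, 245.0], [8, 43, 247]), ([233.0, 241.0], [7, 36, 218]), ([309.0, 258.0], [19, 37, 584]), ([453.0, 260.0], [7, 21, 64]), ([303.0, 325.0], [17, 31, 443]), ([298.0, 375.0], [14, 11, 98])]
```

View pics/w12.png

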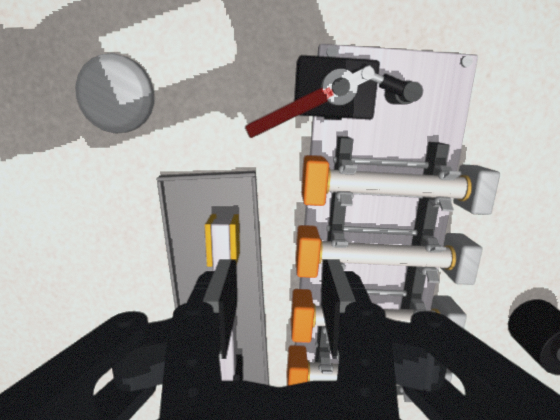

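Hub at (342,87), red lever running down-left to its tip at (248,131).

```bash
python3 - <<'E'
from h import *
c=pickle.load(open("wl.pkl","rb"))
hsv=cv2.cvtColor(c["frame"],cv2.COLOR_BGR2HSV)
m=(((hsv[...,0]<7)|(hsv[...,0]>173))&(hsv[...,1]>140)&(hsv[...,2]>40)).astype(np.uint8)
n,l,st,ce=cv2.connectedComponentsWithStats(m)
for i in range(1,n):
    if st[i][4]>300: print(st[i],ce[i]); k=i if ce[i][0]<340 and ce[i][1]<160 else None
    else: continue
    if k is None: continue
    P=np.argwhere(l==k)[:,::-1].astype(np.float32)
    for z in(62,):
        w=ray(c,P,z);mu=w.mean(0);v=np.linalg.svd(w-mu,full_matrices=False)[2][0]
        if v[0]<0:v=-v
        t=(w-mu)@v;q=(w-mu)@np.array([-v[1],v[0]])
        tip=mu+v*t.min();print("dir to hinge",np.degrees(np.arctan2(v[1],v[0])),"mid",mu,"tip",tip,"len",np.ptp(t),"w",np.percentile(q,[2,98]),"hinge=tip+85v",tip+85*v)
for z in(62,68): print("hub",z,ray(c,[(342,87)],z))
E
```

```text
[ 246   88   81   49 1132] [287.8409894  111.76590106]
dir to hinge 24.08568690830637 mid [506.21235203 292.65296555] tip [472.53147441 277.5968772 ] len 70.36553295635954 w [-5.38365301  5.3430606 ] hinge=tip+85v [550.1310475  312.28558222]
hub 62 [[550.66567659 311.20071341]]
hub 68 [[549.67644529 310.94373968]]
```

```bash
python3 - <<'E'
from h import *
c=pickle.load(open("wl.pkl","rb"))
print("orange1 top",ray(c,[(316,182.5)],66),"expect",np.array([602.2,226.])-75*np.array([.99708,-.07637]))
print("orange2 top",ray(c,[(309,251)],66),"expect",np.array([597.4,157.])-75*np.array([.99708,-.07637]))
print("fork top end mid",ray(c,[(221,216)],40),"expect 438.9,188.7")
c=pickle.load(open("w2.pkl","rb"))
E
```

```text
orange1 top [[529.28250836 233.52139216]] expect [527.419   231.72775]
orange2 top [[523.15262379 170.52967029]] expect [522.619   162.72775]
fork top end mid [[441.25654534 197.7864271 ]] expect 438.9,188.7
```

Request:
{"fn": "servo_tool", "kwargs": {"rows": [[0,0,0,-0.0365,-0.0148,0,0.036],[0,0,0,-0.0365,-0.0148,0,0.036],[0,0,0,-0.0365,-0.0148,0,0.036],[0,0,0,-0.0352,-0.0145,0,0.036],[0,0,0,0,0,0,0.036]]}}

```text
clock: 34.28
position: [431.6, 79.7, 230.5]
orientation: [-179.8, 0.2, 88.4]
force: [-0.8, -0.1, -0.2]
width: 0.417
grip_force: 0.0
```

Request:
{"fn": "servo_tool", "kwargs": {"rows": [[0,0,0,0,0,0.038,0.036],[0,0,0,0,0,0.038,0.036],[0,0,0,0,0,0.038,0.036],[0,0,0,0,0,0.038,0.036],[0,0,0,0,0,0.0,0.036]]}}

```text
clock: 34.7
position: [430.9, 84.2, 73.7]
orientation: [-179.3, 0.1, 88.6]
force: [-1.5, -0.3, 0.2]
width: 0.424
grip_force: 0.0
```

Request:
{"fn": "servo_tool", "kwargs": {"rows": [[0,0,0,0,0,0.019,0.036],[0,0,0,0,0,0.019,0.036],[0,0,0,0,0,0.009,0.036],[0,0,0,0,0,0.009,0.036],[0,0,0,0,0,0.009,0.036]]}}

```text
clock: 35.12
position: [437.5, 85.2, 14.9]
orientation: [179.9, -0.0, 88.6]
force: [0.7, 0.2, 0.4]
width: 0.425
grip_force: 0.0
```

Request:
{"fn": "servo_tool", "kwargs": {"rows": [[0,0,0,0,0,0,0.036],[0,0,0,0,0,0,0.0],[0,0,0,0,0,0,0.0],[0,0,0,0,0,0,0.0],[0,0,0,0,0,0,0.0]]}}

```text
clock: 35.53
position: [437.2, 85.2, 15.2]
orientation: [179.8, -0.0, 88.6]
force: [-0.4, -0.1, 7.3]
width: 0.2
grip_force: 60.0
```

Request:
{"fn": "servo_tool", "kwargs": {"rows": [[0,0,0,0,0,0,0.0],[0,0,0,0,0,0,0.0],[0,0,0,0,0,0,0.0],[0,0,0,0,0,0,0.0],[0,0,0,0,0,0,0.0]]}}

```text
clock: 35.95
position: [437.2, 85.2, 15.2]
orientation: [179.8, -0.0, 88.6]
force: [-0.3, 1.0, 6.5]
width: 0.201
grip_force: 60.0
```

Request:
{"fn": "servo_tool", "kwargs": {"rows": [[0,0,0,0,0,-0.02,0.0],[0,0,0,0,0,-0.02,0.0],[0,0,0,0,0,-0.03,0.0],[0,0,0,0,0,-0.03,0.0],[0,0,0,0,0,0,0.0]]}}

```text
clock: 36.37
position: [439.7, 85.4, 118.9]
orientation: [179.4, -0.1, 88.6]
force: [0.9, 1.1, -1.8]
width: 0.196
grip_force: 59.5
```

Request:
{"fn": "servo_tool", "kwargs": {"rows": [[0,0,0,0.0331,-0.0044,0,0.0],[0,0,0,0.0331,-0.0044,0,0.0],[0,0,0,0.0331,-0.0044,0,0.0],[0,0,0,0.0331,-0.0044,0,0.0],[0,0,0,0.0331,-0.0044,0,0.0]]}}

```text
clock: 36.78
position: [417.0, 252.1, 113.5]
orientation: [-180.0, 0.0, 88.6]
force: [1.1, -0.3, -2.6]
width: 0.196
grip_force: 59.3
```

Request:
{"fn": "servo_tool", "kwargs": {"rows": [[0,0,0.8,0,0,0,0.0],[0,0,0.8,0,0,0,0.0],[0,0,0.8,0,0,0,0.0],[0,0,0.8,0,0,0,0.0],[0,0,0.8,0,0,0,0.0]]}}

```text
clock: 37.2
position: [417.1, 250.9, 113.2]
orientation: [-180.0, 0.1, 64.4]
force: [-0.9, 0.0, -2.1]
width: 0.198
grip_force: 59.3
```

Request:
{"fn": "servo_tool", "kwargs": {"rows": [[0,0,0.8,0,0,0,0.0],[0,0,0.8,0,0,0,0.0],[0,0,0.8,0,0,0,0.0],[0,0,0.8,0,0,0,0.0],[0,0,0.8,0,0,0,0.0]]}}

```text
clock: 37.62
position: [417.2, 250.7, 113.3]
orientation: [-180.0, 0.1, 40.4]
force: [-1.3, 0.2, -2.8]
width: 0.197
grip_force: 59.3
```

Request:
{"fn": "servo_tool", "kwargs": {"rows": [[0,0,0.8,0,0,0,0.0],[0,0,0.8,0,0,0,0.0],[0,0,0.8,0,0,0,0.0],[0,0,0.36,0,0,0,0.0],[0,0,0,0,0,0,0.0]]}}

```text
clock: 38.03
position: [417.3, 250.7, 113.3]
orientation: [180.0, 0.1, 24.0]
force: [-0.9, -0.9, -2.9]
width: 0.199
grip_force: 59.3
```

Request:
{"fn": "servo_tool", "kwargs": {"rows": [[0,0,0,0,0,0,0.0],[0,0,0,0,0,0,0.0],[0,0,0,0,0,0,0.0],[0,0,0,0,0,0,0.0],[0,0,0,0,0,0,0.0]]}}

```text
clock: 38.45
position: [417.9, 251.0, 113.7]
orientation: [180.0, 0.0, 24.1]
force: [-0.3, 0.8, -2.3]
width: 0.198
grip_force: 59.3
```

```bash
python3 ck.py w13;python3 -c "
from bench import *;print(get_state()['joint_positions'])"
```

```text
38.45 [417.9 251.  113.7] [180.     0.    24.08] 0.198 [-0.3  0.8 -2.3] 59.3 [0.02 0.01 0.02]
[([241.0, 69.0], [22, 142, 2706]), ([319.0, 69.0], [22, 142, 2642]), ([406.0, 56.0], [75, 64, 2366]), ([514.0, 128.0], [67, 56, 1777])]
[ 2.60228892e+01  1.80022329e+01  1.05725642e+02 -4.48425806e-04
  5.62688071e+01  9.19486715e+01]
```

View pics/w13.png

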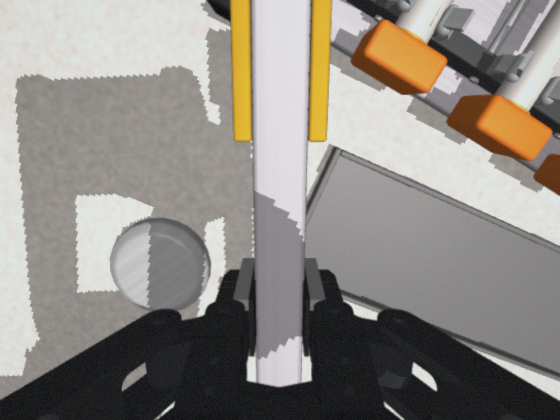

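Request:
{"fn": "servo_tool", "kwargs": {"rows": [[0,0,0,0,0,0.018,0.0],[0,0,0,0,0,0.018,0.0],[0,0,0,0,0,0,0.0],[0,0,0,0,0,0.002,0.0],[0,0,0,0,0,0.002,0.0]]}}

```text
clock: 38.92
position: [418.4, 251.2, 74.1]
orientation: [-180.0, -0.0, 24.1]
force: [-0.1, 0.1, -2.3]
width: 0.2
grip_force: 59.2
```

Request:
{"fn": "servo_tool", "kwargs": {"rows": [[0,0,0,0,0,0.002,0.0],[0,0,0,0,0,0.002,0.0],[0,0,0,0,0,0.002,0.0],[0,0,0,0,0,0,0.0],[0,0,0,0,0,0,0.0]]}}

```text
clock: 39.33
position: [417.9, 251.0, 67.8]
orientation: [-180.0, -0.0, 24.1]
force: [-0.1, -0.4, -3.1]
width: 0.199
grip_force: 59.2
```

```bash
python3 - <<'E'
from bench import *
from h import *
s=get_state();print(s["position"],s["orientation"],s["force"],s["wrist_torque"])
c=capture("scene");p=proj(c,[[493,285,60]])[0].astype(int);print(p)
x,y=p;cv2.imwrite("pics/s14.png",cv2.resize(c["frame"][max(0,y-60):y+60,x-80:x+80],(800,600),interpolation=cv2.INTER_CUBIC))
E
```

```text
[417.93723427 250.9952489   67.83332447] [-1.79998744e+02 -9.86712380e-03  2.40587591e+01] [-0.13043663 -0.38296539 -3.13924472] [-0.07611094  0.00473009  0.02206566]
[347 229]
```

View pics/s14.png

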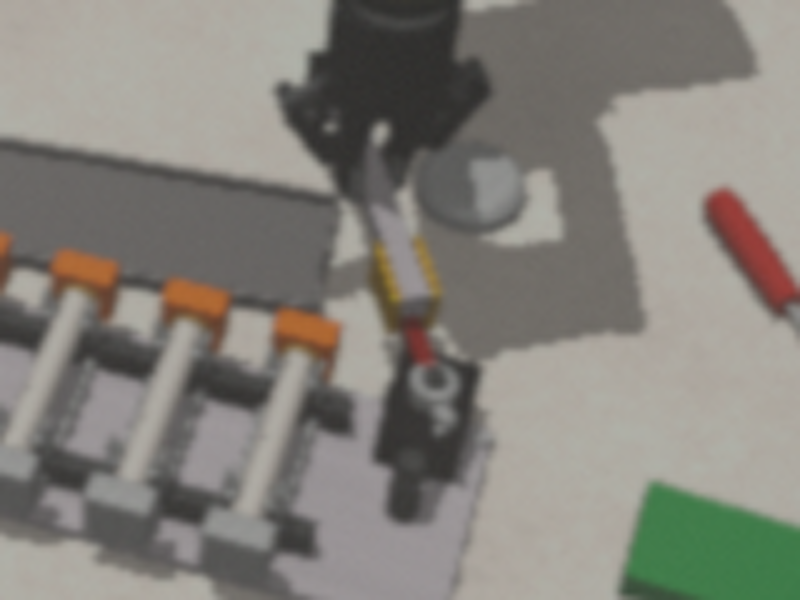

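The fork straddles the lever: red emerges between the yellow cheeks at (420,340), with no contact force. Seating the bar, then starting the arc.

Request:
{"fn": "servo_tool", "kwargs": {"rows": [[0,0,0,0,0,0.004,0.0],[0,0,0,0,0,0.004,0.0],[0,0,0,0,0,0.002,0.0],[0,0,0,0,0,0,0.0],[0,0,0,0,0,0,0.0]]}}

```text
clock: 39.8
position: [417.7, 250.9, 57.4]
orientation: [180.0, 0.0, 24.1]
force: [0.3, 0.1, -2.5]
width: 0.195
grip_force: 59.5
```

Request:
{"fn": "servo_tool", "kwargs": {"rows": [[0,0,0.5,0.0002,-0.0076,0,0.0],[0,0,0.5,0.0002,-0.0076,0,0.0],[0,0,0.5,0.0002,-0.0076,0,0.0],[0,0,0,0,0,0,0.0],[0,0,0,0,0,0,0.0]]}}

```text
clock: 40.22
position: [410.4, 271.3, 57.5]
orientation: [179.9, 0.0, 15.1]
force: [3.0, -5.9, -2.4]
width: 0.197
grip_force: 59.6
```

Request:
{"fn": "servo_tool", "kwargs": {"rows": [[0,0,0.5,0.0002,-0.0076,0,0.0],[0,0,0.5,0.0002,-0.0076,0,0.0],[0,0,0.5,0.0002,-0.0076,0,0.0],[0,0,0.5,0.0002,-0.0076,0,0.0],[0,0,0,0,0,0,0.0]]}}

```text
clock: 40.63
position: [404.8, 302.0, 57.5]
orientation: [179.9, 0.1, 3.0]
force: [-0.6, -3.0, -1.5]
width: 0.197
grip_force: 59.7
```

Request:
{"fn": "servo_tool", "kwargs": {"rows": [[0,0,0.5,0.0002,-0.0076,0,0.0],[0,0,0.5,0.0002,-0.0076,0,0.0],[0,0,0.5,0.0002,-0.0076,0,0.0],[0,0,0.5,0.0002,-0.0076,0,0.0],[0,0,0,0,0,0,0.0]]}}

```text
clock: 41.05
position: [407.6, 333.9, 57.8]
orientation: [-179.9, -0.0, -8.9]
force: [-0.2, 0.1, -2.6]
width: 0.198
grip_force: 59.5
```

```bash
cat > red.py <<'E'
from bench import *
from h import *
s=get_state();print(s["clock"],s["position"].round(1),s["orientation"].round(1),s["joint_positions"].round(1),s["force"].round(1),s["wrist_torque"].round(2))
c=capture("scene");p=proj(c,[[493,320,60]])[0].astype(int);x,y=p
import sys
cv2.imwrite("pics/%s.png"%sys.argv[1],cv2.resize(c["frame"][max(0,y-60):y+60,x-80:x+80],(800,600),interpolation=cv2.INTER_CUBIC))
E
python3 red.py s15
```

```text
41.05 [407.6 333.9  57.8] [-179.9   -0.    -8.9] [3.470e+01 2.500e+01 1.046e+02 1.000e-01 5.040e+01 1.335e+02] [-0.2  0.1 -2.6] [-0.02  0.02  0.05]
```

View pics/s15.png

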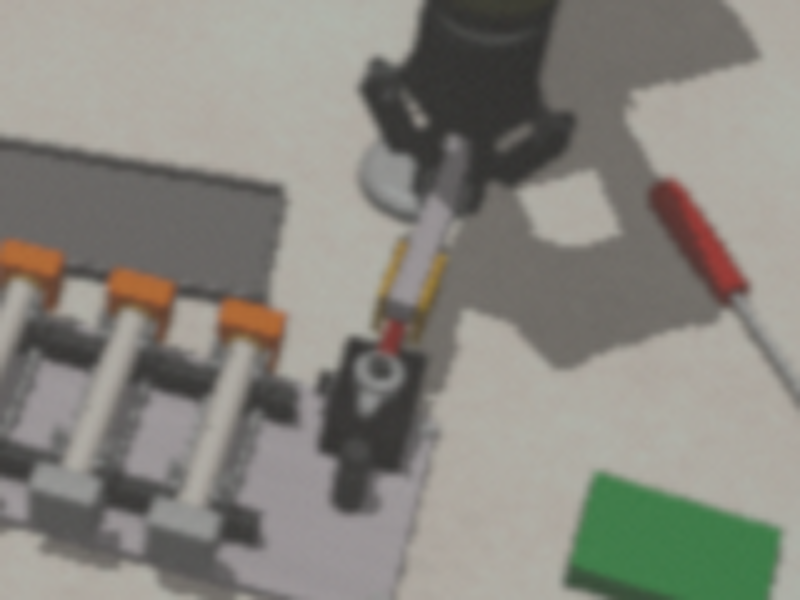

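The lever follows inside the fork (red at (393,337)) and is about at the dead point. Continuing.

Request:
{"fn": "servo_tool", "kwargs": {"rows": [[0,0,0.5,0.0002,-0.0076,0,0.0],[0,0,0.5,0.0002,-0.0076,0,0.0],[0,0,0.5,0.0002,-0.0076,0,0.0],[0,0,0.5,0.0002,-0.0076,0,0.0],[0,0,0,0,0,0,0.0]]}}

```text
clock: 41.52
position: [417.2, 365.7, 58.3]
orientation: [-179.6, -0.1, -20.9]
force: [0.6, 7.2, -5.3]
width: 0.201
grip_force: 59.3
```

Request:
{"fn": "servo_tool", "kwargs": {"rows": [[0,0,0.4,0.0001,-0.0061,0,0.0],[0,0,0,0,0,0,0.0],[0,0,0,0,0,0,0.0],[0,0,0,0,0,0,0.0],[0,0,0,0,0,0,0.0]]}}

```text
clock: 41.93
position: [419.2, 370.5, 58.3]
orientation: [-179.6, -0.1, -23.1]
force: [1.4, 6.3, -5.0]
width: 0.199
grip_force: 59.3
```

```bash
python3 red.py s16
```

```text
41.9333 [419.2 370.5  58.3] [-1.796e+02 -1.000e-01 -2.310e+01] [3.710e+01 2.680e+01 1.007e+02 1.000e-01 5.220e+01 1.501e+02] [ 1.4  6.3 -5. ] [ 1.3 -0.1  0.5]
```

The lever now pushes the bar on (+6 N in y), so it's past dead point. I'll follow it a little further sideways, since joint 6 is near its limit, then lift off so the spring finishes the travel.

Request:
{"fn": "servo_tool", "kwargs": {"rows": [[0,0,0,0,-0.003,0,0.0],[0,0,0,0,-0.003,0,0.0],[0,0,0,0,-0.003,0,0.0],[0,0,0,0,0,0,0.0],[0,0,0,0,0,0,0.0]]}}

```text
clock: 42.4
position: [422.6, 376.5, 58.1]
orientation: [-179.8, -0.1, -23.3]
force: [5.2, 1.0, -4.8]
width: 0.206
grip_force: 59.5
```

```bash
python3 red.py s17
```

```text
42.4 [422.6 376.5  58.1] [-1.798e+02 -1.000e-01 -2.330e+01] [ 3.740e+01  2.720e+01  9.970e+01 -1.000e-01  5.280e+01  1.507e+02] [ 5.2  1.  -4.8] [ 0.29 -0.87 -0.13]
```

View pics/s17.png

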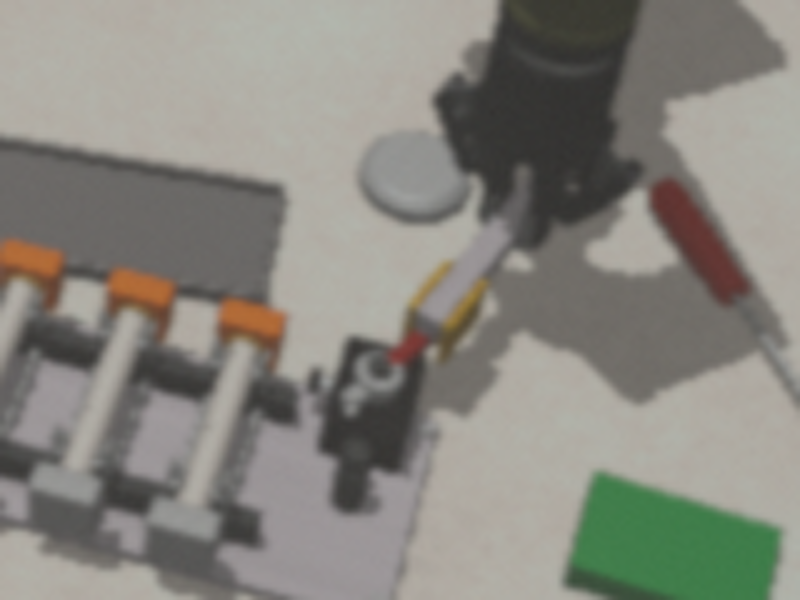

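Request:
{"fn": "servo_tool", "kwargs": {"rows": [[0,0,0,0,0,-0.006,0.0],[0,0,0,0,0,-0.008,0.0],[0,0,0,0,0,-0.01,0.0],[0,0,0,0,0,-0.016,0.0],[0,0,0,0,0,-0.02,0.0]]}}

```text
clock: 42.87
position: [418.3, 374.0, 116.9]
orientation: [179.7, 0.2, -23.3]
force: [-0.2, -0.5, -2.9]
width: 0.2
grip_force: 59.7
```

Request:
{"fn": "servo_tool", "kwargs": {"rows": [[0,0,0,0,0,0,0.0],[0,0,0,0,0,0,0.0],[0,0,0,0,0,0,0.0],[0,0,0,0,0,0,0.0],[0,0,0,0,0,0,0.0]]}}

```text
clock: 43.28
position: [419.7, 375.2, 116.4]
orientation: [179.9, 0.1, -23.3]
force: [0.9, -0.5, -3.1]
width: 0.203
grip_force: 59.8
```

```bash
python3 red.py s18
```

```text
43.2833 [419.7 375.2 116.4] [ 1.799e+02  1.000e-01 -2.330e+01] [ 37.5  23.   96.3   0.   60.8 150.8] [ 0.9 -0.5 -3.1] [-0.05 -0.04 -0.02]
```

View pics/s18.png

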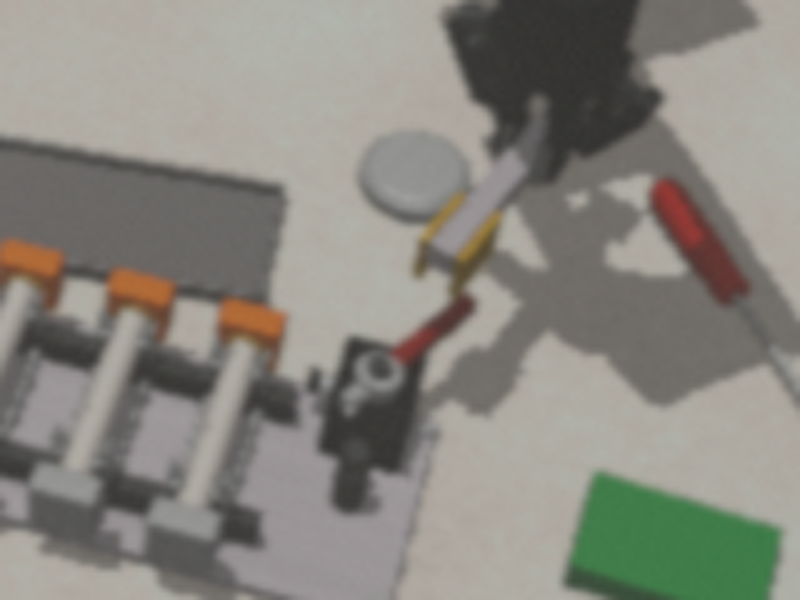

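The fork is clear and the lever points out to the other side (hub (380,370), tip (467,303)). Taking the bar back to the tray.

Request:
{"fn": "servo_tool", "kwargs": {"rows": [[0,0,-0.93,0,0,0,0.0],[0,0,-0.93,0,0,0,0.0],[0,0,-0.93,0,0,0,0.0],[0,0,-0.93,0,0,0,0.0],[0,0,-0.93,0,0,0,0.0]]}}

```text
clock: 43.75
position: [420.3, 375.8, 116.9]
orientation: [180.0, 0.1, 4.8]
force: [-0.3, -0.7, -2.6]
width: 0.202
grip_force: 59.7
```

Request:
{"fn": "servo_tool", "kwargs": {"rows": [[0,0,-0.93,0,0,0,0.0],[0,0,-0.93,0,0,0,0.0],[0,0,-0.93,0,0,0,0.0],[0,0,-0.93,0,0,0,0.0],[0,0,-0.93,0,0,0,0.0]]}}

```text
clock: 44.17
position: [420.4, 375.7, 116.9]
orientation: [180.0, 0.1, 32.7]
force: [0.3, 0.3, -3.3]
width: 0.195
grip_force: 59.7
```

Request:
{"fn": "servo_tool", "kwargs": {"rows": [[0,0,-0.93,0,0,0,0.0],[0,0,-0.93,0,0,0,0.0],[0,0,-0.93,0,0,0,0.0],[0,0,-0.93,0,0,0,0.0],[0,0,-0.93,0,0,0,0.0]]}}

```text
clock: 44.58
position: [420.3, 375.8, 116.9]
orientation: [-180.0, 0.1, 60.6]
force: [-0.3, -0.4, -2.2]
width: 0.197
grip_force: 59.7
```

Request:
{"fn": "servo_tool", "kwargs": {"rows": [[0,0,-0.93,0,0,0,0.0],[0,0,-0.93,0,0,0,0.0],[0,0,-0.93,0,0,0,0.0],[0,0,-0.93,0,0,0,0.0],[0,0,-0.93,0,0,0,0.0]]}}

```text
clock: 45.0
position: [420.4, 375.7, 116.9]
orientation: [-179.9, 0.1, 88.5]
force: [-1.0, -0.4, -2.8]
width: 0.199
grip_force: 59.7
```

Request:
{"fn": "servo_tool", "kwargs": {"rows": [[0,0,0,-0.036,0.003,0,0.0],[0,0,0,-0.036,0.003,0,0.0],[0,0,0,-0.036,0.003,0,0.0],[0,0,0,-0.036,0.003,0,0.0],[0,0,0,-0.036,0.003,0,0.0]]}}

```text
clock: 45.42
position: [429.6, 194.1, 117.1]
orientation: [-179.9, 0.0, 88.3]
force: [1.0, -0.4, -3.1]
width: 0.198
grip_force: 59.7
```

Request:
{"fn": "servo_tool", "kwargs": {"rows": [[0,0,0,-0.036,0.003,0,0.0],[0,0,0,-0.036,0.003,0,0.0],[0,0,0,-0.036,0.003,0,0.0],[0,0,0,0,0,0,0.0],[0,0,0,0,0,0,0.0]]}}

```text
clock: 45.83
position: [435.8, 85.6, 117.4]
orientation: [-179.9, 0.0, 88.0]
force: [0.2, -0.1, -3.0]
width: 0.199
grip_force: 59.7
```

```bash
python3 ck.py w19; python3 - <<'E'
from bench import *
from h import *
c=capture("scene")
hsv=cv2.cvtColor(c["frame"],cv2.COLOR_BGR2HSV)
m=(((hsv[...,0]<7)|(hsv[...,0]>173))&(hsv[...,1]>120)&(hsv[...,2]>30)).astype(np.uint8)
n,l,st,ce=cv2.connectedComponentsWithStats(m)
for i in range(1,n):
    if st[i][4]<20: continue
    w=ray(c,np.argwhere(l==i)[:,::-1].astype(float),62);mu=w.mean(0);v=np.linalg.svd(w-mu,full_matrices=False)[2][0]
    print("red",ce[i].round(),st[i][4],mu.round(),np.degrees(np.arctan2(v[1],v[0])).round(1),np.ptp((w-mu)@v).round())
w=pickle.load(open("wl.pkl","rb"))
hs=cv2.cvtColor(w["frame"],cv2.COLOR_BGR2HSV);y=((hs[...,0]>20)&(hs[...,0]<34)&(hs[...,1]>150)&(hs[...,2]>80)).astype(np.uint8)
n,l,st,ce=cv2.connectedComponentsWithStats(y);print([(ce[i].round().tolist(),st[i].tolist()) for i in range(1,n) if st[i][4]>150])
E
```

```text
45.8333 [435.8  85.6 117.4] [-179.95    0.     88.  ] 0.199 [ 0.2 -0.1 -3. ] 59.7 [ 0.03  0.   -0.01]
[([241.0, 69.0], [20, 141, 2435]), ([320.0, 69.0], [21, 141, 2439]), ([445.0, 87.0], [39, 73, 2020]), ([424.0, 218.0], [35, 60, 1565]), ([410.0, 308.0], [25, 14, 202])]
red [417. 218.] 128 [399. 488.] 31.1 87.0
red [364. 237.] 31 [511. 339.] -33.0 60.0
red [189. 259.] 62 [ 715. -137.] 27.7 29.0
[([241.0, 69.0], [230, 0, 22, 141, 2597]), ([319.0, 69.0], [309, 0, 22, 142, 2619])]
```

Lever angle measured at -33°, which is locked. Lowering the bar into its tray.

Request:
{"fn": "servo_tool", "kwargs": {"rows": [[0,0,0,0,0,0.03,0.0],[0,0,0,0,0,0.03,0.0],[0,0,0,0,0,0.02,0.0],[0,0,0,0,0,0.01,0.0],[0,0,0,0,0,0.004,0.0]]}}

```text
clock: 46.35
position: [434.5, 88.9, 21.8]
orientation: [-179.8, 0.0, 88.4]
force: [-0.2, -0.3, -2.1]
width: 0.198
grip_force: 59.6
```

Request:
{"fn": "servo_tool", "kwargs": {"rows": [[0,0,0,0,0,0.003,0.0],[0,0,0,0,0,0.003,0.0],[0,0,0,0,0,0.003,0.0],[0,0,0,0,0,0,0.0],[0,0,0,0,0,0,0.0]]}}

```text
clock: 46.77
position: [436.7, 87.7, 15.3]
orientation: [179.9, -0.0, 88.3]
force: [0.2, -0.3, -2.9]
width: 0.194
grip_force: 59.7
```

Request:
{"fn": "servo_tool", "kwargs": {"rows": [[0,0,0,0,0,0.001,0.0],[0,0,0,0,0,0,0.0],[0,0,0,0,0,0.001,0.0],[0,0,0,0,0,0,0.0],[0,0,0,0,0,0,0.0]]}}

```text
clock: 47.18
position: [436.7, 87.6, 15.1]
orientation: [179.8, -0.0, 88.2]
force: [-3.9, 0.0, 23.2]
width: 0.198
grip_force: 63.2
```

Touched down. Backing off, releasing, lifting and checking.

Request:
{"fn": "servo_tool", "kwargs": {"rows": [[0,0,0,0,0,-0.0015,0.0],[0,0,0,0,0,0,0.036],[0,0,0,0,0,0,0.036],[0,0,0,0,0,0,0.036],[0,0,0,0,0,0,0.036]]}}

```text
clock: 47.6
position: [436.1, 87.4, 14.1]
orientation: [-180.0, 0.0, 88.3]
force: [0.0, -0.2, 0.3]
width: 0.421
grip_force: 0.0
```

Request:
{"fn": "servo_tool", "kwargs": {"rows": [[0,0,0,0,0,-0.01,0.036],[0,0,0,0,0,-0.02,0.036],[0,0,0,0,0,-0.03,0.036],[0,0,0,0,0,-0.036,0.036],[0,0,0,0,0,-0.036,0.036]]}}

```text
clock: 48.02
position: [435.0, 87.3, 146.8]
orientation: [-179.8, 0.0, 88.3]
force: [0.8, 1.0, 0.3]
width: 0.42
grip_force: 0.0
```

Request:
{"fn": "servo_tool", "kwargs": {"rows": [[0,0,0,0,0,-0.036,0.036],[0,0,0,0,0,-0.036,0.036],[0,0,0,0,0,-0.01,0.036],[0,0,0,0,0,0,0.036],[0,0,0,0,0,0,0.036]]}}

```text
clock: 48.43
position: [436.0, 87.4, 228.2]
orientation: [180.0, -0.0, 88.3]
force: [-0.2, 0.1, -0.7]
width: 0.423
grip_force: 0.0
```

```bash
python3 ck.py w20; python3 - <<'E'
from bench import *
from h import *
for n in("wrist","top"):
    c=capture(n)
    print(n,"orange tops",[ (ray(c,[b[0]],66)[0].round().tolist(),int(b[1][4])) for b in blobs(c,(8,150,60),(19,255,255),15)])
    print(n,"yellow",[(b[0].round().tolist(),b[1].tolist(),ray(c,[b[0]],30)[0].round().tolist()) for b in blobs(c,(20,130,50),(32,255,255),25)])
    print(n,"red",[(ray(c,[b[0]],62)[0].round().tolist(),int(b[1][4])) for b in blobs(c,(0,150,40),(6,255,255),20)])
c=pickle.load(open("w11.png","rb")) if 0 else None
E
```

```text
48.4333 [436.   87.4 228.2] [ 1.7995e+02 -1.0000e-02  8.8260e+01] 0.423 [-0.2  0.1 -0.7] 0.0 [-0.02  0.02  0.01]
[([393.0, 14.0], [20, 26, 332]), ([267.0, 91.0], [6, 53, 240]), ([294.0, 91.0], [6, 53, 249]), ([384.0, 96.0], [22, 45, 776]), ([542.0, 108.0], [11, 26, 90]), ([374.0, 182.0], [21, 41, 680]), ([524.0, 188.0], [9, 22, 71]), ([364.0, 257.0], [20, 35, 527]), ([506.0, 259.0], [8, 20, 64])]
wrist orange tops [([524.0, 221.0], 1223), ([519.0, 163.0], 1610), ([513.0, 96.0], 1427), ([508.0, 31.0], 1303)]
wrist yellow [([268.0, 90.0], [265, 64, 7, 54, 357], [427.0, 171.0]), ([296.0, 91.0], [293, 64, 7, 54, 333], [452.0, 170.0]), ([545.0, 107.0], [537, 94, 12, 27, 96], [679.0, 151.0]), ([526.0, 186.0], [521, 175, 9, 24, 77], [672.0, 77.0]), ([509.0, 258.0], [505, 247, 7, 22, 66], [666.0, 3.0])]
wrist red []
top orange tops [([532.0, 238.0], 73)]
top yellow []
top red [([799.0, -116.0], 100), ([510.0, 336.0], 118), ([359.0, 479.0], 289)]
```

```bash
python3 -c "
from bench import *
print(close_job())"
```

```text
the job is handed in; nothing more can be done
None
```

All four rods are pressed home in the clips, the lever was swung with the bar and measures locked at -33°, the bar is back in its grey tray, and the job is handed in at about 48 s of the 208 s limit.

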